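# Weigh out soap balls by difference and tip them into the mixing bowl

## Task

Lift the steel cup with its six soap balls out of the crate, stand it upright on the middle of the bench scale's plate and let go so the scale can settle. Then take the cup again another way, so that you can tip it, and pour all six balls into the steel bowl from close above it; finally stand the empty cup upright on the middle of the scale plate again and let go. Spill nothing, and leave the bowl, the jar, the oil bottle, the scraper and the other soaps where they are.

Things in the scene. Friction and masses are not known exactly. Their poses are not given: they have to be found in the camera images.
- cup: plain steel cup, open at the top, no handle, a barely tapered round cup 85 mm tall: outer diameter 66 mm at the foot, 70 mm at the rim; wall 3 mm, floor 5 mm, about 160 g. Stands in one of the two crate pockets. Origin: centre of its underside; z: up its axis.
- cup_rim (a point): centre of the cup's mouth, 85 mm above its underside on its axis
- cup_mid (a point): point on the cup's axis 30 mm above its underside (middle of the load of balls)
- crate_floor (a point): centre of the inner floor of the dark green plastic crate (fixed; outside 326 mm along its x, 166 mm along its y, 105 mm tall; floor and walls 6 mm). A wall across the middle makes two pockets, each 154 x 154 mm inside and 99 mm deep, centred 80 mm either side of this point along x. Its axes are the crate's; the cup's rim is below the crate's rim by 14 mm.
- scale_plate (a point): centre of the top of the square steel plate, 150 x 150 mm, of the white bench scale (fixed), 45 mm above the bench; axes along the plate's sides. The scale's body is 165 mm wide in y and reaches 143 mm from this point to -x, where its low display is; nothing stands above the plate.
- bowl: wide steel mixing bowl, loose, 600 g, 180 mm across the rim, 70 mm tall, wall 4 mm, stands on the bench. Origin: centre of its underside.
- bowl_rim (a point): centre of the bowl's mouth, 70 mm above the bench
- ball0: smooth polished soap ball that rolls easily, 24 mm diameter, 10 g, starts in the cup; one of six alike (three below, three above, top of the load about 49 mm above the cup's underside). Origin: its centre.
- ball1: smooth polished soap ball that rolls easily, 24 mm diameter, 10 g, starts in the cup; one of six alike (three below, three above, top of the load about 49 mm above the cup's underside). Origin: its centre.
- ball2: smooth polished soap ball that rolls easily, 24 mm diameter, 10 g, starts in the cup; one of six alike (three below, three above, top of the load about 49 mm above the cup's underside). Origin: its centre.
- ball3: smooth polished soap ball that rolls easily, 24 mm diameter, 10 g, starts in the cup; one of six alike (three below, three above, top of the load about 49 mm above the cup's underside). Origin: its centre.
- ball4: smooth polished soap ball that rolls easily, 24 mm diameter, 10 g, starts in the cup; one of six alike (three below, three above, top of the load about 49 mm above the cup's underside). Origin: its centre.
- ball5: smooth polished soap ball that rolls easily, 24 mm diameter, 10 g, starts in the cup; one of six alike (three below, three above, top of the load about 49 mm above the cup's underside). Origin: its centre.
- jar: bystander: amber glass jar with a white lid, 54 mm across, 100 mm tall, standing in the crate's other pocket. Origin: its middle, at the underside
- plug: bystander: pale cylindrical soap, 48 mm across, 85 mm tall, standing on the bench. Origin: its middle, at the underside
- bar: bystander: pale rectangular soap bar, 55 x 85 x 28 mm, lying on the bench. Origin: its middle, at the underside
- oil: bystander: amber bottle with black cap, 50 mm across, 120 mm tall, standing on the bench. Origin: its middle, at the underside
- scraper: bystander: spatula with a wooden handle, 200 mm long, lying on the bench. Origin: on its length, at the underside
Things that resemble listed ones, but are neither listed nor needed, are in the scene too. What is shaped like the cup but blue or turquoise is not meant. What is shaped like the bowl but turquoise is not meant.

How it is judged:
On the way, in this order (a step that is already met when the one before it is completed fails the run):
1. the cup, with all six balls in it, stands upright on the scale plate, let go (horizontal distance between cup and scale_plate below 0.055 m and z of cup in the frame of scale_plate between -0.006 and 0.008 m and angle between cup's own z axis and vertical below 0.1 rad and contact force between the fingers and cup below 0.2 N and linear speed of cup below 0.02 m/s and distance between each of ball0, ball1, ball2, ball3, ball4, ball5 and cup_mid below 0.055 m), for 0.3 s.
2. the held cup is tipped with its mouth over the bowl (angle between cup's own z axis and vertical above 1.2 rad and horizontal distance between cup_rim and bowl_rim below 0.12 m and z of cup_rim in the frame of bowl_rim above 0 m and contact force between the fingers and cup above 1 N), for 0.2 s.
At the end, for the whole second after the job is handed in: all six balls lie at rest in the bowl (within 85 mm of its axis, below its rim), and the empty cup stands upright (within 0.1 rad) and at rest on the scale plate, its axis within 55 mm of the plate's centre, let go (horizontal distance between cup and scale_plate below 0.055 m and z of cup in the frame of scale_plate between -0.006 and 0.008 m and angle between cup's own z axis and vertical below 0.1 rad and contact force between the fingers and cup below 0.2 N and linear speed of cup below 0.02 m/s and horizontal distance between each of ball0, ball1, ball2, ball3, ball4, ball5 and bowl_rim below 0.085 m and z of each of ball0, ball1, ball2, ball3, ball4, ball5 in the frame of bowl_rim below 0 m and linear speed of each of ball0, ball1, ball2, ball3, ball4, ball5 below 0.1 m/s); the robot touches nothing.
It fails at once if the bowl is pushed by more than 40 mm or tipped (distance of bowl from where it was at the start of the episode above 0.04 m or angle between bowl's own z axis and vertical above 0.35 rad).
It fails at once if a bystander (jar, oil bottle, scraper, soap bar, soap cylinder) is moved by more than 30 mm (distance of any of jar, plug, bar, oil, scraper from where it was at the start of the episode above 0.03 m).
It fails at once if the cup is tipped out from a height, its mouth more than 200 mm above the bowl's rim (angle between cup's own z axis and vertical above 1.2 rad and z of cup_rim in the frame of bowl_rim above 0.2 m).
It fails at once if a ball falls outside cup and bowl, to the bench or the scale ((height (world z) of ball0 below 0.07 m and distance between ball0 and cup_mid above 0.08 m and horizontal distance between ball0 and bowl_rim above 0.095 m) or (height (world z) of ball1 below 0.07 m and distance between ball1 and cup_mid above 0.08 m and horizontal distance between ball1 and bowl_rim above 0.095 m) or (height (world z) of ball2 below 0.07 m and distance between ball2 and cup_mid above 0.08 m and horizontal distance between ball2 and bowl_rim above 0.095 m) or (height (world z) of ball3 below 0.07 m and distance between ball3 and cup_mid above 0.08 m and horizontal distance between ball3 and bowl_rim above 0.095 m) or (height (world z) of ball4 below 0.07 m and distance between ball4 and cup_mid above 0.08 m and horizontal distance between ball4 and bowl_rim above 0.095 m) or (height (world z) of ball5 below 0.07 m and distance between ball5 and cup_mid above 0.08 m and horizontal distance between ball5 and bowl_rim above 0.095 m)).
It also fails if it takes over 64 s, if anything falls off the work surface, if the arm or the gripper's body presses on something with over 40 N, if the wrist force passes 120 N, or if a joint passes its speed limit or range.

## Robot

A 6-joint arm with a two-finger parallel gripper is mounted at the origin on the work surface. World frame = base frame: x ahead of the robot, y to its left, z up, the work surface at z = 0. Lengths are in m, angles in rad, forces in N, time in s.
With the tool pointing down it reaches from about 0.35 to 0.85 m from the base axis. Payload 8.1 kg.
Tool frame: the origin (TCP) lies at the centre of the arm's flange, where the gripper is bolted on; the fingertips stand 186 mm ahead of it and the grasp point (between the pads) lies 167 mm ahead of it; z points along the fingers, y is the direction in which the jaws open and shut (so a half turn about z gives the same grasp; the last joint's range is limited). The gripper opens to 93 mm and grips with 3 to 60 N. Pads are 15 mm wide; open, the fingers measure 128 mm over their backs; the gripper's body (75 mm by 188 mm) begins 65 mm behind the grasp point.
Start: joints at [-1.411, 0.13, 1.488, -0, 1.523, -0.085], TCP at [0.145, -0.582, 0.405] pointing down, gripper open.
Joint ranges: [-2.96, 2.96], [-0.89, 2.26], [0.02, 2.5], [-1.34, 4.48], [0, 2.73], [-2.66, 2.66]. Speed limits (rad/s): [2.39, 2.39, 2.79, 3.14, 3.14, 3.14].

## Interface

Orientations are given as a rotation vector (axis times angle).
In Python, from plant import robot, viewer, order gives the robot as it stands.
- The arm moves only by the tool apply_moves, never from a script. Its argument "deltas" is a list of rows, each a list of 3 entries, a list of its own where there are three numbers: the finger opening in mm, from 0 to 93, then the shift along the tool's x, y, z in mm, then the turn about the tool's z in rad. In form: [[grip, [dx, dy, dz], yaw], ...]. A call has 1 to 5 rows; each row shifts and turns the commanded pose from where the row before left it, along the tool's axes as they then stand; what a row does not reach is not made up. A row lasts 1/8 s, in which the tool goes at most 62.5 mm and 10.7 degrees, less where a joint would pass 70% of its speed; a pose out of reach is approached as far as the arm can. A call is refused whole if a number of a shift passes 62.5 or a number of a turn 0.188, either way. A call with a gripper value outside its range is refused whole. The fingers move at their own pace and stop on an object; "grip_force" is the grip in N (left out, the last holds). Time passes only in rows, so rows that do not move let the fingers close. It gives the time, the measured TCP pose, the force and the opening at its end, in the units of the state.
- robot.read_state(): the state, without advancing time (a new reading comes with each control period).
- viewer.read_camera(name): name is "scene" or "top" or "wrist"; returns the picture (400x640x3 uint8, blue, green, red); there is no depth.
- viewer.get_calibration(name): a dict with "fx", "fy", "cx", "cy" (pixels), "R" (3x3) and "t" (3): a world point X has camera coordinates R X + t. Camera axes: x right, y down, z forward; pixel columns grow to the right and rows downward; lengths in m; the calibration is good to about 2 mm. A picture is of the moment at which its call begins: read the wrist's pose just before it. get_calibration takes no time and is no camera call; for the wrist camera it gives the pose at the moment of the call.
- order.close_job(): hands the job in, once; it reports no verdict.
The state is a dict: "t": time; "q": joint angles; "dq": joint speeds; "joint_torque": joint torques, N m; "tool_pos": TCP position; "orientation": TCP orientation; "force": force on the tool from outside, world axes, zero at the start; "wrist_torque": the same for the moment, N m; "opening": finger opening in m.
Only numpy, scipy, OpenCV 4.12 (cv2) and the standard library are available. Lean on these libraries where they do the work, as an engineer would, in place of code of your own. Each camera call takes 0.05 s, during which the arm holds its last target. There are 200 camera calls.

## Working session

There is one attempt and no reset: what is moved stays moved. The work goes in short steps, Python scripts to look and compute and a tool call to move; the robot and the scene stay as the last step left them, time stands still between calls to the robot, and variables do not carry over. Pictures are saved under pics/ and viewed, about 8 in all and at most 12, crops included, and the job is handed in when it is done.

Besides the shell and the picture viewer there is one more tool, called after "Emit:" by a JSON object that holds its "fn" and its "kwargs", one argument or row to a line. apply_moves: Moves the arm, as the interface text tells. Its arguments: {"type":"object","properties":{"deltas":{"type":"array"},"grip_force":{"type":"number"}},"required":["deltas"]}

```bash
ls; mkdir -p pics
cat > h.py <<'E'
import numpy as np,cv2
from scipy.spatial.transform import Rotation as R
from plant import robot,viewer,order
def ray(name,px,z,cal=None):
    c=cal or viewer.get_calibration(name); Rm=np.array(c["R"]);t=np.array(c["t"])
    d=Rm.T@np.array([(px[0]-c["cx"])/c["fx"],(px[1]-c["cy"])/c["fy"],1]); o=-Rm.T@t
    return o+d*(z-o[2])/d[2]
def proj(name,X,cal=None):
    c=cal or viewer.get_calibration(name); p=np.array(c["R"])@np.array(X)+np.array(c["t"])
    return (c["fx"]*p[0]/p[2]+c["cx"],c["fy"]*p[1]/p[2]+c["cy"])
def st():
    s=robot.read_state(); print("t",s["t"],"pos",np.round(s["tool_pos"],4),"R",np.round(R.from_rotvec(s["orientation"]).as_matrix(),3).tolist(),"q",np.round(s["q"],3),"F",np.round(s["force"],1),"op",s["opening"]); return s
E
python3 - <<'E'
from h import *
st()
for n in("top","scene"):
    cv2.imwrite(f"pics/{n}0.png",viewer.read_camera(n)); c=viewer.get_calibration(n); print(n,c)
E
```

```text
pics
t 0.0 pos [ 0.1454 -0.5819  0.4037] R [[0.97, 0.242, -0.0], [0.242, -0.97, 0.002], [0.0, -0.002, -1.0]] q [-1.411  0.131  1.489 -0.     1.523 -0.085] F [ 0.2 -0.8 -0.1] op 0.09287180019671186
top {'fx': 503.78404851341634, 'fy': 503.78404851341634, 'cx': 322.0443884210397, 'cy': 202.76292770376025, 'R': array([[ 0.01034915, -0.99993847, -0.00399331],
       [-0.9975424 , -0.01004743, -0.06934132],
       [ 0.06929693,  0.00470112, -0.997585  ]]), 't': array([-0.03051754,  0.4700174 ,  1.45398712])}
scene {'fx': 449.9999375059333, 'fy': 449.9999375059333, 'cx': 317.09736835146435, 'cy': 198.93809731726802, 'R': array([[-0.85568145,  0.51728431,  0.01503991],
       [ 0.42421467,  0.71778016, -0.55211733],
       [-0.29639698, -0.46605641, -0.83363077]]), 't': array([ 0.41944152, -0.12601518,  1.3438053 ])}
```

View pics/top0.png

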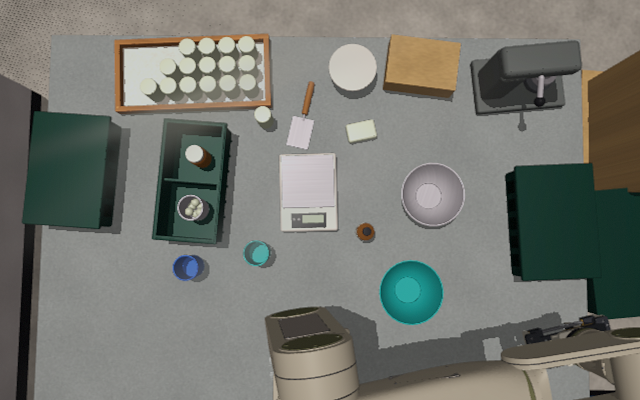

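View pics/scene0.png

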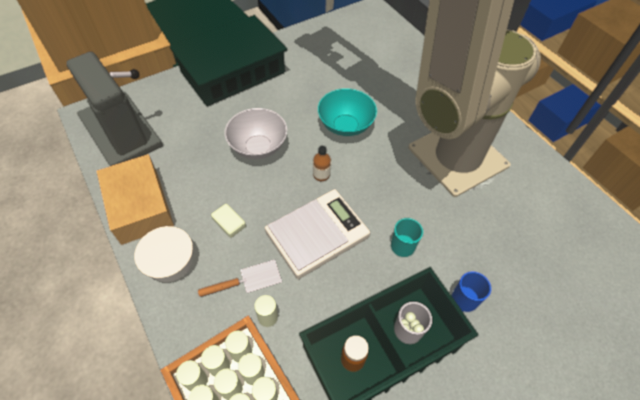

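Candidates in top image: steel cup with balls in the crate (193,207) against the turquoise cup (257,253) and the blue cup (187,267); steel bowl (433,195) against the turquoise bowl (411,292). I choose the cup in the crate and the grey bowl, and check with one close crop.

Run:
```python
from h import *
im=cv2.imread("pics/top0.png")
a=cv2.resize(im[110:250,145:235],None,fx=4,fy=4,interpolation=cv2.INTER_CUBIC)
b=cv2.resize(im[145:240,270:360],None,fx=4,fy=4,interpolation=cv2.INTER_CUBIC)[:,:]
out=np.zeros((560,730,3),np.uint8); out[:,:360]=a; out[:380,365:725]=b
cv2.imwrite("pics/c1.png",out)
for n,p,z in [("cup rim",(192.5,207),.091),("bowl rim",(433,194.5),.07),("plate tl",(281,155),.045),("plate br",(337,206),.045),("crate tl",(163,120),.105),("crate tr",(229,124),.105),("crate bl",(152,238),.105),("crate br",(219,243),.105),("oil",(366,230),.12),("jarlid",(195,155),.106),("scraper",(300,135),.0),("bar",(361,131),.028)]:
    print(n,np.round(ray("top",p,z),3))
```

```text
cup rim [0.45  0.333 0.091]
bowl rim [ 0.493 -0.338  0.07 ]
plate tl [0.605 0.094 0.045]
plate br [ 0.459 -0.069  0.045]
crate tl [0.69  0.418 0.105]
crate tr [0.681 0.234 0.105]
crate bl [0.363 0.437 0.105]
crate br [0.351 0.254 0.105]
oil [ 0.391 -0.146  0.12 ]
jarlid [0.593 0.326 0.106]
scraper [0.673 0.042 0.   ]
bar [ 0.681 -0.137  0.028]
```

View pics/c1.png

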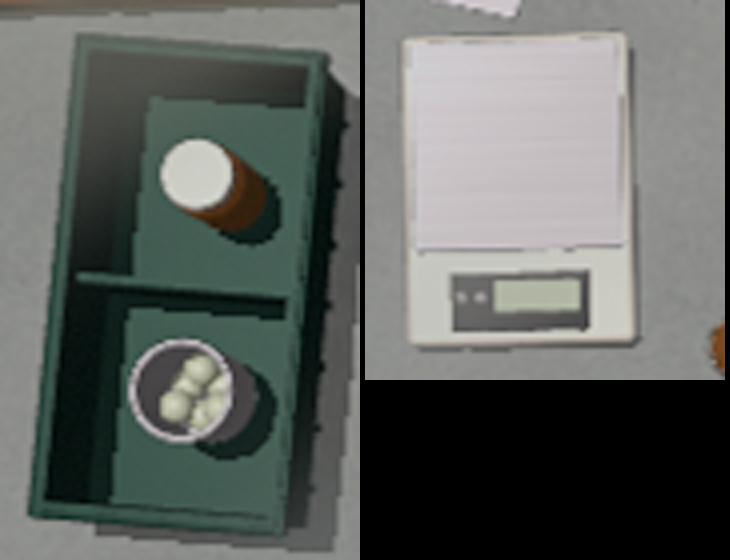

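Emit:
{"fn": "apply_moves", "kwargs": {
  "deltas": [
    [93, [0, 0, 0], 0.15],
    [93, [0, 0, 0], 0.15],
    [93, [41, -45, 0], 0],
    [93, [41, -45, 0], 0],
    [93, [41, -45, 0], 0]
  ]
}}

```text
t: 0.72
tool_pos: [0.2765, -0.4527, 0.4042]
orientation: [-3.14, 0.088, 0.0]
force: [1.0, -0.5, -0.0]
opening: 0.0932
```

Emit:
{"fn": "apply_moves", "kwargs": {
  "deltas": [
    [93, [41, -45, 0], 0],
    [93, [41, -45, 0], 0],
    [93, [41, -45, 0], 0],
    [93, [41, -45, 0], 0],
    [93, [-3, -61, 0], 0]
  ]
}}

```text
t: 1.35
tool_pos: [0.4514, -0.2207, 0.4033]
orientation: [-3.139, 0.085, 0.002]
force: [0.7, 0.7, 0.1]
opening: 0.0928
```

Emit:
{"fn": "apply_moves", "kwargs": {
  "deltas": [
    [93, [-3, -61, 0], 0],
    [93, [-3, -61, 0], 0],
    [93, [-3, -61, 0], 0],
    [93, [-3, -61, 0], 0],
    [93, [-3, -61, 0], 0]
  ]
}}

```text
t: 1.98
tool_pos: [0.451, 0.0849, 0.4046]
orientation: [-3.14, 0.087, -0.0]
force: [0.7, 1.0, 0.8]
opening: 0.0929
```

Emit:
{"fn": "apply_moves", "kwargs": {
  "deltas": [
    [93, [-3, -61, 0], 0],
    [93, [-3, -61, 0], 0],
    [93, [-3, -50, 0], 0],
    [93, [0, 0, 0], 0]
  ]
}}

```text
t: 2.48
tool_pos: [0.4513, 0.2582, 0.404]
orientation: [-3.14, 0.08, 0.002]
force: [-0.3, -0.3, -0.4]
opening: 0.0928
```

Run:
```python
from h import *
s=st(); c=viewer.get_calibration("wrist"); im=viewer.read_camera("wrist"); cv2.imwrite("pics/w1.png",im)
for y in (.336,): print(proj("wrist",(.449,.338,.091),c))
import pickle; pickle.dump(c,open("w1.pkl","wb"))
```

```text
t 2.475 pos [0.4513 0.2582 0.404 ] R [[0.999, -0.051, -0.001], [-0.051, -0.999, 0.0], [-0.001, -0.0, -1.0]] q [ 4.210e-01 -8.600e-02  1.710e+00  1.000e-03  1.520e+00  2.042e+00] F [-0.3 -0.3 -0.4] op 0.09284562104814532
(np.float64(241.06857585246695), np.float64(195.356910466309))
```

View pics/w1.png

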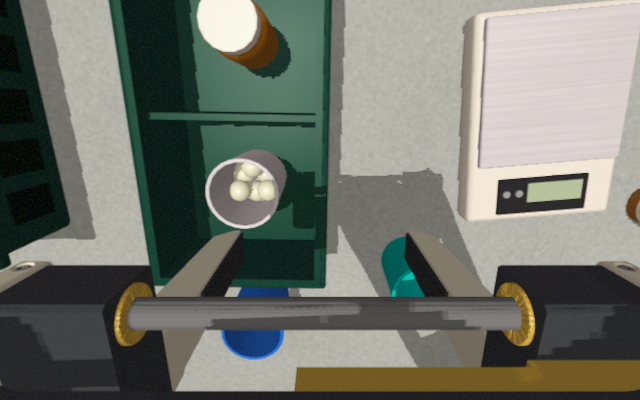

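The wrist view shows the steel cup rim centred at about (243,193), with white balls inside. The projection predicted (241,195), so the estimate holds, giving the cup at about (0.451, 0.3365). The jar is at (230,20) and the blue and turquoise cups are outside the crate.

Emit:
{"fn": "apply_moves", "kwargs": {
  "deltas": [
    [88, [-2, -39, 0], 0],
    [88, [-2, -39, 0], 0],
    [88, [0, 0, 30], 0],
    [88, [0, 0, 20], 0],
    [88, [0, 0, 0], 0]
  ],
  "grip_force": 20
}}

```text
t: 3.15
tool_pos: [0.4521, 0.3318, 0.3523]
orientation: [3.138, -0.089, -0.006]
force: [-0.8, -0.2, 0.5]
opening: 0.088
```

Run:
```python
from h import *
s=st()
```

```text
t 3.15 pos [0.4521 0.3318 0.3523] R [[0.998, -0.057, -0.004], [-0.057, -0.998, -0.003], [-0.004, 0.003, -1.0]] q [ 0.542  0.057  1.662 -0.     1.427  2.169] F [-0.8 -0.2  0.5] op 0.08795659964732967
```

Emit:
{"fn": "apply_moves", "kwargs": {
  "deltas": [
    [88, [-1, -4, 30], 0],
    [88, [0, 0, 35], 0],
    [88, [0, 0, 35], 0],
    [88, [0, 0, 21], 0],
    [88, [0, 0, 0], 0]
  ]
}}

```text
t: 3.78
tool_pos: [0.4514, 0.3364, 0.2328]
orientation: [3.139, -0.088, -0.004]
force: [-0.2, -0.1, 0.2]
opening: 0.0878
```

Emit:
{"fn": "apply_moves", "kwargs": {
  "deltas": [
    [65, [0, 0, 0], 0],
    [60, [0, 0, 0], 0],
    [60, [0, 0, 0], 0],
    [60, [0, 0, 0], 0]
  ]
}}

```text
t: 4.28
tool_pos: [0.4523, 0.3378, 0.2354]
orientation: [-3.139, 0.086, -0.004]
force: [-0.7, -0.3, 5.2]
opening: 0.0684
```

Emit:
{"fn": "apply_moves", "kwargs": {
  "deltas": [
    [60, [0, 0, -10], 0],
    [60, [0, 0, -20], 0],
    [60, [0, 0, -30], 0],
    [60, [0, 0, -40], 0],
    [60, [0, 0, -40], 0]
  ]
}}

```text
t: 4.9
tool_pos: [0.4514, 0.3372, 0.3761]
orientation: [-3.14, 0.087, -0.001]
force: [0.6, 0.3, -1.6]
opening: 0.0687
```

Emit:
{"fn": "apply_moves", "kwargs": {
  "deltas": [
    [60, [0, 0, -10], 0],
    [60, [0, 0, 0], 0]
  ]
}}

```text
t: 5.15
tool_pos: [0.4516, 0.3374, 0.3842]
orientation: [-3.14, 0.087, -0.002]
force: [1.0, 0.3, -2.2]
opening: 0.0684
```

Run:
```python
from h import *
s=st(); im=viewer.read_camera("wrist"); sc=viewer.read_camera("scene")
b=cv2.resize(sc[180:400,280:500],(400,400))
cv2.imwrite("pics/w2.png",np.hstack([cv2.resize(im[:,120:520],(400,400)),b]))
```

```text
t 5.15 pos [0.4516 0.3374 0.3842] R [[0.998, -0.055, 0.001], [-0.055, -0.998, 0.001], [0.001, -0.001, -1.0]] q [ 0.551  0.042  1.619 -0.     1.479  2.177] F [ 1.   0.3 -2.2] op 0.06837371724671505
```

View pics/w2.png

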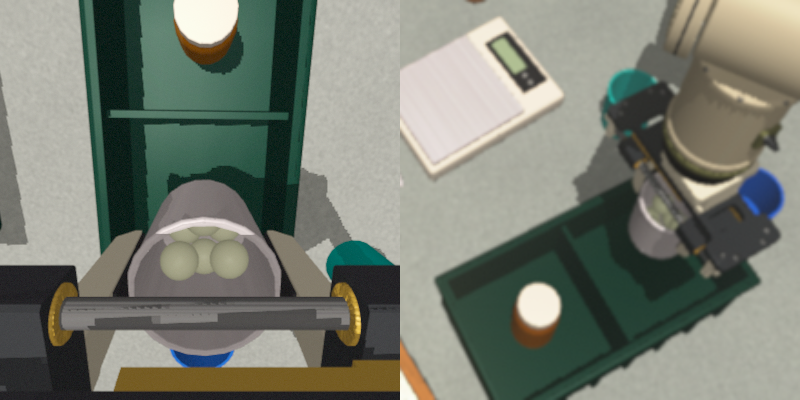

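The cup is held upright, with balls visible at (205,255) and clear above the crate rim. Next, carry it to the plate centre at about (0.531, 0.015).

Emit:
{"fn": "apply_moves", "kwargs": {
  "deltas": [
    [60, [8, 25, 0], 0],
    [60, [12, 40, 0], 0],
    [60, [14, 45, 0], 0],
    [60, [14, 45, 0], 0],
    [60, [14, 45, 0], 0]
  ]
}}

```text
t: 5.88
tool_pos: [0.5021, 0.1327, 0.3814]
orientation: [3.14, -0.086, -0.006]
force: [0.6, 0.3, -2.1]
opening: 0.0685
```

Emit:
{"fn": "apply_moves", "kwargs": {
  "deltas": [
    [60, [14, 45, 0], 0],
    [60, [14, 42, 0], 0],
    [60, [7, 30, 0], 0],
    [60, [0, 0, 25], 0],
    [60, [0, 0, 0], 0]
  ]
}}

```text
t: 6.5
tool_pos: [0.5296, 0.0152, 0.3545]
orientation: [-3.14, 0.088, 0.012]
force: [0.2, 0.4, -2.4]
opening: 0.0684
```

Emit:
{"fn": "apply_moves", "kwargs": {
  "deltas": [
    [60, [0, 0, 25], 0],
    [60, [0, 0, 25], 0],
    [60, [0, 0, 18], 0],
    [60, [0, 0, 7], 0],
    [60, [0, 0, 3], 0]
  ]
}}

```text
t: 7.12
tool_pos: [0.5311, 0.0157, 0.2808]
orientation: [3.14, -0.086, -0.0]
force: [-0.8, -0.8, -2.1]
opening: 0.0685
```

Emit:
{"fn": "apply_moves", "kwargs": {
  "deltas": [
    [60, [0, 0, 0], 0],
    [60, [0, 0, 0], 0]
  ]
}}

```text
t: 7.38
tool_pos: [0.5314, 0.0155, 0.2816]
orientation: [3.14, -0.087, 0.002]
force: [0.4, -0.4, -1.5]
opening: 0.0684
```

Emit:
{"fn": "apply_moves", "kwargs": {
  "deltas": [
    [60, [0, 0, 3], 0],
    [60, [0, 0, 2], 0],
    [60, [0, 0, 0], 0]
  ]
}}

```text
t: 7.75
tool_pos: [0.5309, 0.0155, 0.2754]
orientation: [-3.14, 0.087, 0.001]
force: [-0.3, -0.1, -2.7]
opening: 0.068
```

Emit:
{"fn": "apply_moves", "kwargs": {
  "deltas": [
    [60, [0, 0, 1], 0],
    [60, [0, 0, 1], 0],
    [60, [0, 0, 0], 0]
  ]
}}

```text
t: 8.12
tool_pos: [0.5313, 0.0155, 0.2744]
orientation: [3.14, -0.087, 0.001]
force: [-1.5, 0.4, 4.1]
opening: 0.0683
```

Contact (Fz rose). Release, retreat upward, and check.

Emit:
{"fn": "apply_moves", "kwargs": {
  "deltas": [
    [75, [0, 0, 0], 0],
    [90, [0, 0, 0], 0],
    [93, [0, 0, 0], 0],
    [93, [0, 0, -20], 0],
    [93, [0, 0, -40], 0]
  ]
}}

```text
t: 8.75
tool_pos: [0.5301, 0.0155, 0.3321]
orientation: [-3.14, 0.087, 0.007]
force: [0.5, -0.5, -0.1]
opening: 0.0928
```

Emit:
{"fn": "apply_moves", "kwargs": {
  "deltas": [
    [93, [0, 0, -60], 0],
    [93, [0, 0, -60], 0],
    [93, [0, 0, -60], 0],
    [93, [0, 0, -60], 0],
    [93, [0, 0, -60], 0]
  ]
}}

```text
t: 9.38
tool_pos: [0.5306, 0.0155, 0.6357]
orientation: [3.14, -0.087, 0.001]
force: [-0.2, 0.3, 1.1]
opening: 0.0931
```

Run:
```python
from h import *
s=st(); c=viewer.get_calibration("wrist"); im=viewer.read_camera("wrist"); sc=viewer.read_camera("scene")
print(proj("wrist",(.531,.015,.13),c),proj("scene",(.531,.015,.045)))
cv2.imwrite("pics/w3.png",np.hstack([cv2.resize(im[:,120:520],(400,400)),cv2.resize(sc[130:330,220:420],(400,400))]))
```

```text
t 9.375 pos [0.5306 0.0155 0.6357] R [[0.998, -0.055, 0.0], [-0.055, -0.998, -0.0], [0.0, 0.0, -1.0]] q [-0.067 -0.029  1.235 -0.     1.935  1.559] F [-0.2  0.3  1.1] op 0.09307165445619177
(np.float64(323.6214438599711), np.float64(157.4349392358805)) (np.float64(306.65860835992345), np.float64(232.49919677226876))
```

View pics/w3.png

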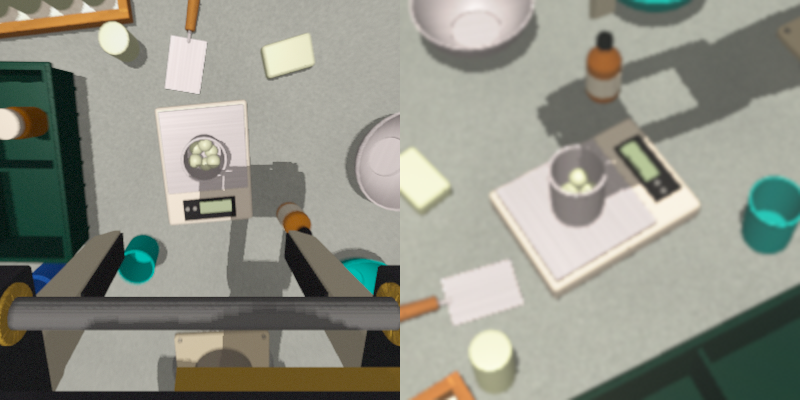

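Step 1 looks met: the cup stands upright mid-plate at (205,157) with its balls inside. The moves only allow yaw about the tool axis, so I need the tool level. I'll test, with the gripper empty, how the arm treats poses at the edge of its reach.

Emit:
{"fn": "apply_moves", "kwargs": {
  "deltas": [
    [93, [0, 0, -62], 0],
    [93, [0, 0, -62], 0],
    [93, [0, 0, -62], 0],
    [93, [0, 0, -62], 0],
    [93, [0, 0, -62], 0]
  ]
}}

```text
t: 10.1
tool_pos: [0.5258, 0.0148, 0.8845]
orientation: [-3.14, 0.087, -0.015]
force: [1.0, 0.6, 0.9]
opening: 0.093
```

Run:
```python
from h import *
s=st()
```

```text
t 10.1 pos [0.5258 0.0148 0.8845] R [[0.998, -0.055, 0.01], [-0.055, -0.998, 0.0], [0.01, -0.001, -1.0]] q [-7.000e-02  4.630e-01  1.220e-01  2.000e-03  2.547e+00  1.558e+00] F [1.  0.6 0.9] op 0.09298230838717556
```

Emit:
{"fn": "apply_moves", "kwargs": {
  "deltas": [
    [93, [30, 0, -30], 0],
    [93, [40, 0, -40], 0],
    [93, [40, 0, -40], 0]
  ]
}}

```text
t: 10.48
tool_pos: [0.4808, -0.0002, 0.9066]
orientation: [-3.113, 0.087, 0.154]
force: [-1.2, 0.3, 0.8]
opening: 0.0927
```

Run:
```python
from h import *
s=st()
```

```text
t 10.475 pos [ 4.808e-01 -2.000e-04  9.066e-01] R [[0.994, -0.057, -0.098], [-0.054, -0.998, 0.027], [-0.1, -0.021, -0.995]] q [-0.113  0.487  0.024  0.038  2.731  1.548] F [-1.2  0.3  0.8] op 0.09265648617924858
```

Emit:
{"fn": "apply_moves", "kwargs": {
  "deltas": [
    [93, [42, 0, 46], 0],
    [93, [42, 0, 46], 0],
    [93, [42, 0, 46], 0],
    [93, [42, 0, 46], 0],
    [93, [42, 0, 46], 0]
  ]
}}

```text
t: 11.1
tool_pos: [0.6608, -0.0051, 0.668]
orientation: [-3.113, 0.087, 0.154]
force: [0.4, -0.7, 0.3]
opening: 0.093
```

Emit:
{"fn": "apply_moves", "kwargs": {
  "deltas": [
    [93, [60, 0, 0], 0],
    [93, [60, 0, 0], 0],
    [93, [60, 0, 0], 0],
    [93, [60, 0, 0], 0],
    [93, [60, 0, 0], 0]
  ]
}}

```text
t: 11.72
tool_pos: [0.8028, -0.0173, 0.5871]
orientation: [-3.114, 0.089, -0.003]
force: [-0.5, -0.2, 0.6]
opening: 0.0926
```

```bash
cat > fit.py <<'E'
from h import *
from scipy.optimize import least_squares
D=np.array([[.131,1.489,1.523,.5998,.4037],[-.086,1.71,1.52,.5199,.404],[.057,1.662,1.427,.5608,.3523],[.042,1.619,1.479,.5637,.3842],[-.029,1.235,1.935,.5308,.6357],[.463,.122,2.547,.526,.8845],[.487,.024,2.731,.4808,.9066]])
def fk(p,q2,q3,q5):
    r0,z0,L1,L2,a,d=p; s=q2+q3; u=s+q5
    return np.array([r0+L1*np.sin(q2)+L2*np.sin(s)+a*np.cos(s)+d*np.sin(u), z0+L1*np.cos(q2)+L2*np.cos(s)-a*np.sin(s)+d*np.cos(u)])
E
python3 - <<'E'
from fit import *
s=st(); q=s["q"]; D=np.vstack([D,[q[1],q[2],q[4],np.hypot(*s["tool_pos"][:2]),s["tool_pos"][2]]])
f=least_squares(lambda p:(fk(p,D[:,0],D[:,1],D[:,2])-D[:,3:].T).ravel(),[0,.35,.4,.4,0,.08]); print(f.x.round(4),np.abs(f.fun).max())
E
```

```text
t 11.725 pos [ 0.8028 -0.0173  0.5871] R [[0.998, -0.057, 0.003], [-0.057, -0.998, 0.026], [0.001, -0.027, -1.0]] q [-0.092  0.968  0.025  0.032  2.149  1.553] F [-0.5 -0.2  0.6] op 0.0926090304934339
[0.0024 0.3134 0.3685 0.5534 0.0618 0.1858] 0.0005064739950880193
```

Tilt builds up when pushing against the reach limit, and it persists. That is allowed behaviour ("approached as far as the arm can"), so I'll use it to lean the tool outward.

Emit:
{"fn": "apply_moves", "kwargs": {
  "deltas": [
    [93, [60, 0, 0], 0],
    [93, [60, 0, 0], 0],
    [93, [60, 0, 0], 0]
  ]
}}

```text
t: 12.1
tool_pos: [0.8521, -0.0238, 0.5373]
orientation: [-3.107, 0.091, -0.184]
force: [-1.1, -0.1, -0.3]
opening: 0.0929
```

Run:
```python
from fit import *
s=st()
```

```text
t 12.1 pos [ 0.8521 -0.0238  0.5373] R [[0.991, -0.057, 0.119], [-0.06, -0.998, 0.024], [0.117, -0.031, -0.993]] q [-0.096  1.031  0.024  0.038  1.97   1.55 ] F [-1.1 -0.1 -0.3] op 0.09292608650447204
```

Emit:
{"fn": "apply_moves", "kwargs": {
  "deltas": [
    [93, [53, 0, -25], 0],
    [93, [55, 0, -22], 0],
    [93, [56, 0, -20], 0],
    [93, [57, 0, -16], 0],
    [93, [58, 0, -12], 0]
  ]
}}

```text
t: 12.72
tool_pos: [0.8755, -0.0339, 0.5799]
orientation: [-3.069, 0.094, -0.524]
force: [-0.6, -0.5, -0.1]
opening: 0.0931
```

Run:
```python
from fit import *
s=st()
```

```text
t 12.725 pos [ 0.8755 -0.0339  0.5799] R [[0.942, -0.055, 0.332], [-0.064, -0.998, 0.016], [0.33, -0.037, -0.943]] q [-0.109  0.991  0.023  0.054  1.792  1.544] F [-0.6 -0.5 -0.1] op 0.09305504596036247
```

Emit:
{"fn": "apply_moves", "kwargs": {
  "deltas": [
    [93, [61, 0, 0], 0],
    [93, [61, 0, 4], 0],
    [93, [61, 0, 7], 0],
    [93, [60, 0, 11], 0],
    [93, [60, 0, 14], 0]
  ]
}}

```text
t: 13.35
tool_pos: [0.9356, -0.0419, 0.554]
orientation: [-2.995, 0.097, -0.858]
force: [0.5, -0.1, -0.6]
opening: 0.0934
```

Emit:
{"fn": "apply_moves", "kwargs": {
  "deltas": [
    [93, [59, 0, 17], 0],
    [93, [58, 0, 20], 0],
    [93, [57, 0, 23], 0],
    [93, [56, 0, 26], 0],
    [93, [55, 0, 28], 0]
  ]
}}

```text
t: 13.98
tool_pos: [0.9936, -0.0477, 0.5209]
orientation: [-2.887, 0.1, -1.18]
force: [-0.5, 0.3, 0.3]
opening: 0.0932
```

Emit:
{"fn": "apply_moves", "kwargs": {
  "deltas": [
    [93, [54, 0, 30], 0],
    [93, [53, 0, 32], 0],
    [93, [52, 0, 34], 0],
    [93, [51, 0, 35], 0],
    [93, [50, 0, 37], 0]
  ]
}}

```text
t: 14.6
tool_pos: [1.0373, -0.0519, 0.4993]
orientation: [-2.754, 0.101, -1.473]
force: [-0.7, 0.2, 0.3]
opening: 0.0932
```

Run:
```python
from fit import *
s=st()
```

```text
t 14.6 pos [ 1.0373 -0.0519  0.4993] R [[0.554, -0.049, 0.831], [-0.065, -0.998, -0.016], [0.83, -0.046, -0.556]] q [-0.114  1.174  0.023  0.096  0.967  1.518] F [-0.7  0.2  0.3] op 0.09321630715563775
```

Tilt is 56°. With the heading straight out, though, the wrist would be too close to the base for the cup. I'll build a joint model from the logged states and pick a reachable sideways heading.

```bash
cat > kin.py <<'E'
from h import *
from scipy.optimize import least_squares
S=[([-1.411,.131,1.489,0,1.523,-.085],[.1454,-.5819,.4037],[[.97,.242,0],[.242,-.97,.002],[0,-.002,-1]]),
([.421,-.086,1.71,.001,1.52,2.042],[.4513,.2582,.404],[[.999,-.051,-.001],[-.051,-.999,0],[-.001,0,-1]]),
([.542,.057,1.662,0,1.427,2.169],[.4521,.3318,.3523],[[.998,-.057,-.004],[-.057,-.998,-.003],[-.004,.003,-1]]),
([-.067,-.029,1.235,0,1.935,1.559],[.5306,.0155,.6357],[[.998,-.055,0],[-.055,-.998,0],[0,0,-1]]),
([-.07,.463,.122,.002,2.547,1.558],[.5258,.0148,.8845],[[.998,-.055,.01],[-.055,-.998,0],[.01,-.001,-1]]),
([-.113,.487,.024,.038,2.731,1.548],[.4808,-.0002,.9066],[[.994,-.057,-.098],[-.054,-.998,.027],[-.1,-.021,-.995]]),
([-.096,1.031,.024,.038,1.97,1.55],[.8521,-.0238,.5373],[[.991,-.057,.119],[-.06,-.998,.024],[.117,-.031,-.993]]),
([-.114,1.174,.023,.096,.967,1.518],[1.0373,-.0519,.4993],[[.554,-.049,.831],[-.065,-.998,-.016],[.83,-.046,-.556]])]
rz=lambda a:R.from_euler("z",a).as_matrix(); ry=lambda a:R.from_euler("y",a).as_matrix()
P=np.array([0,.313,.3685,.55,.06,.18,.05,np.pi/2,0]); SG=(1,1)
def fk(q,P=None,SG=None):
    P=globals()["P"] if P is None else P; SG=SG or globals()["SG"]
    r0,z0,L1,L2,a,d,lat,c,c1=P
    A=rz(q[0]+c1); B=A@ry(q[1]); C=B@ry(q[2]); T=C@rz(SG[0]*q[3])@ry(q[4])@rz(SG[1]*q[5]+c)
    return A@[r0,lat,z0]+B@[0,0,L1]+C@[a,0,L2]+T@[0,0,d],T
best=None
for s4 in(1,-1):
  for s6 in(1,-1):
    f=least_squares(lambda p:np.concatenate([np.r_[(x:=fk(q,p,(s4,s6)))[0]-t,.3*(x[1]-np.array(M)).ravel()] for q,t,M in S]),P)
    if best is None or f.cost<best[0]: best=(f.cost,f.x,(s4,s6),np.abs(f.fun).max())
P,SG=best[1],best[2]
LO=np.array([-2.96,-.89,.02,-1.34,0,-2.66]);HI=np.array([2.96,2.26,2.5,4.48,2.73,2.66])
def ik(pos,T,n=12,seed=None):
    rng=np.random.default_rng(0); out=[]
    for i in range(n):
        x0=seed if i==0 and seed is not None else rng.uniform(LO+.1,HI-.1)
        f=least_squares(lambda q:np.r_[(x:=fk(q))[0]-pos,.3*(x[1]-T).ravel()],np.clip(x0,LO+1e-3,HI-1e-3),bounds=(LO,HI))
        if f.cost<1e-5: out.append(f.x)
        if seed is not None and out: break
    return out
def toolR(phi,alpha,roll=0):  # heading phi, alpha from down, jaw axis horizontal at roll 0
    z=np.array([np.sin(alpha)*np.cos(phi),np.sin(alpha)*np.sin(phi),-np.cos(alpha)]); y=np.cross([0,0,1],z); y/=np.linalg.norm(y)
    return np.column_stack([np.cross(y,z),y,z])@rz(roll)
E
python3 - <<'E'
from kin import *
print(best[0],P.round(4),SG,best[3])
for ph in (-50,-70,-90,90):
  for al in (55,65,75):
    for rl in (0,np.pi):
      T=toolR(np.radians(ph),np.radians(al),rl); g=np.array([.531,.015,.093]); u=[]
      for q in ik(g-.167*T[:,2],T):
        if not any(np.abs(q-v).max()<.05 for v in u): u.append(q); print(ph,al,round(rl),q.round(2))
E
```

```text
9.86937936238022e-07 [-1.0000e-04  3.1810e-01  3.6900e-01  5.5360e-01  6.1500e-02  1.9140e-01
  5.0900e-02  1.5713e+00  3.0000e-04] (1, 1) 0.00048213672241292915
-50 55 0 [ 0.49  0.04  2.19 -1.16  1.06  0.49]
-50 55 3 [ 0.49  0.04  2.19 -1.16  1.06 -2.66]
-50 65 0 [ 0.56  0.18  2.18 -1.34  1.17  0.71]
-50 65 3 [ 0.56  0.18  2.18 -1.34  1.17 -2.43]
-70 55 0 [ 0.5   0.29  1.91 -0.99  1.33  0.6 ]
-70 55 3 [ 0.5   0.29  1.91 -0.99  1.33 -2.54]
-70 65 0 [ 0.55  0.42  1.87 -1.11  1.43  0.73]
-70 65 3 [ 0.55  0.42  1.87 -1.11  1.43 -2.41]
-70 75 0 [ 0.59  0.56  1.82 -1.21  1.54  0.84]
-70 75 3 [ 0.59  0.56  1.82 -1.21  1.54 -2.3 ]
-90 55 0 [ 0.44  0.49  1.63 -0.83  1.57  0.7 ]
-90 55 3 [ 0.44  0.49  1.63 -0.83  1.57 -2.45]
-90 65 0 [ 0.49  0.62  1.57 -0.93  1.67  0.77]
-90 65 3 [ 0.49  0.62  1.57 -0.93  1.67 -2.38]
-90 75 0 [ 0.52  0.76  1.51 -1.03  1.78  0.82]
-90 75 3 [ 0.52  0.76  1.51 -1.03  1.78 -2.32]
90 55 0 [-0.57  0.46  1.68  0.76  1.63  2.36]
90 55 3 [-0.57  0.46  1.68  0.76  1.63 -0.78]
90 65 0 [-0.61  0.59  1.62  0.85  1.74  2.3 ]
90 65 3 [-0.61  0.59  1.62  0.85  1.74 -0.84]
90 75 0 [-0.64  0.73  1.56  0.93  1.84  2.25]
90 75 3 [-0.64  0.73  1.56  0.93  1.84 -0.89]
```

Model fits within 0.5 mm. A heading near -y (from the +y side) at α of 60–75° is reachable, with plenty of roll range left. I'll carry the current tilt round to azimuth -90° and push outward there to swing the heading.

Emit:
{"fn": "apply_moves", "kwargs": {
  "deltas": [
    [93, [-29, 19, -45], 0],
    [93, [-29, 19, -45], 0],
    [93, [-29, 19, -45], 0],
    [93, [-29, 19, -45], 0],
    [93, [-29, 19, -45], 0]
  ]
}}

```text
t: 15.22
tool_pos: [0.8365, -0.1183, 0.5072]
orientation: [-2.753, 0.095, -1.472]
force: [-0.1, -0.2, 1.7]
opening: 0.093
```

Emit:
{"fn": "apply_moves", "kwargs": {
  "deltas": [
    [93, [-29, 19, -45], 0],
    [93, [-29, 19, -45], 0],
    [93, [-29, 19, -45], 0],
    [93, [-29, 19, -45], 0],
    [93, [0, 0, 0], 0]
  ]
}}

```text
t: 15.85
tool_pos: [0.6186, -0.1855, 0.5076]
orientation: [-2.755, 0.098, -1.471]
force: [0.3, -0.9, 1.2]
opening: 0.0932
```

Run:
```python
from kin import *
s=st(); T=R.from_rotvec(s["orientation"]).as_matrix(); p=np.array(s["tool_pos"])
for tgt in ([.16,-.8,.3],[.16,-.83,.33]):
  tgt=np.array(tgt); print(tgt,(T.T@(tgt-p)*1e3).round(),ik(tgt,T,1,s["q"]))
  for f in np.linspace(.1,1,10): 
    k=ik(p+f*(tgt-p),T,1,s["q"]); print(round(f,1),k[0].round(2) if k else None)
```

```text
t 15.85 pos [ 0.6186 -0.1855  0.5076] R [[0.555, -0.047, 0.831], [-0.063, -0.998, -0.015], [0.829, -0.044, -0.557]] q [-0.482 -0.165  1.748  0.596  0.724  0.882] F [ 0.3 -0.9  1.2] op 0.09320659107021269
[ 0.16 -0.8   0.3 ] [-388.  644. -256.] [array([-1.63375216,  0.80026448,  0.96737786,  0.9827248 ,  1.49830085,
       -0.13562895])]
0.1 [-0.64 -0.2   1.81  0.74  0.8   0.67]
0.2 [-0.8  -0.19  1.85  0.86  0.88  0.49]
0.3 [-0.96 -0.15  1.85  0.94  0.98  0.32]
0.4 [-1.1  -0.08  1.82  0.99  1.07  0.19]
0.5 [-1.23  0.03  1.75  1.02  1.15  0.07]
0.6 [-1.34  0.15  1.66  1.02  1.23 -0.02]
0.7 [-1.43  0.3   1.54  1.02  1.3  -0.08]
0.8 [-1.51  0.45  1.38  1.01  1.36 -0.12]
0.9 [-1.58  0.61  1.2   1.    1.43 -0.14]
1.0 [-1.63  0.8   0.97  0.98  1.5  -0.14]
[ 0.16 -0.83  0.33] [-361.  673. -272.] [array([-1.63147837,  0.86880672,  0.80821036,  0.97937113,  1.54685735,
       -0.05897996])]
0.1 [-0.64 -0.19  1.81  0.74  0.8   0.67]
0.2 [-0.81 -0.19  1.83  0.86  0.9   0.49]
0.3 [-0.97 -0.14  1.82  0.93  1.    0.33]
0.4 [-1.11 -0.06  1.78  0.98  1.09  0.2 ]
0.5 [-1.24  0.05  1.7   1.    1.18  0.09]
0.6 [-1.34  0.18  1.59  1.01  1.25  0.01]
0.7 [-1.43  0.33  1.46  1.01  1.33 -0.04]
0.8 [-1.51  0.49  1.29  1.    1.39 -0.07]
0.9 [-1.58  0.66  1.08  0.99  1.47 -0.08]
1.0 [-1.63  0.87  0.81  0.98  1.55 -0.06]
```

Emit:
{"fn": "apply_moves", "kwargs": {
  "deltas": [
    [93, [-26, 48, -19], 0],
    [93, [-26, 48, -20], 0],
    [93, [-26, 48, -19], 0],
    [93, [-26, 48, -20], 0],
    [93, [-26, 48, -19], 0]
  ]
}}

```text
t: 16.48
tool_pos: [0.4574, -0.4164, 0.4433]
orientation: [-2.756, 0.094, -1.47]
force: [0.8, -0.3, -0.1]
opening: 0.0929
```

Emit:
{"fn": "apply_moves", "kwargs": {
  "deltas": [
    [93, [-26, 48, -20], 0],
    [93, [-26, 48, -19], 0],
    [93, [-26, 48, -20], 0],
    [93, [-26, 48, -19], 0],
    [93, [-26, 48, -20], 0]
  ]
}}

```text
t: 17.1
tool_pos: [0.2931, -0.6471, 0.3786]
orientation: [-2.757, 0.094, -1.468]
force: [-0.3, -1.0, -0.2]
opening: 0.0933
```

Emit:
{"fn": "apply_moves", "kwargs": {
  "deltas": [
    [93, [-26, 48, -19], 0],
    [93, [-26, 48, -20], 0],
    [93, [-26, 48, -20], 0],
    [93, [0, 60, 0], 0],
    [93, [0, 60, 0], 0]
  ]
}}

```text
t: 17.73
tool_pos: [0.1905, -0.8779, 0.3376]
orientation: [-2.756, 0.097, -1.469]
force: [-0.0, -1.8, 1.7]
opening: 0.0933
```

Emit:
{"fn": "apply_moves", "kwargs": {
  "deltas": [
    [93, [0, 60, 0], 0],
    [93, [0, 60, 0], 0],
    [93, [0, 60, 0], 0],
    [93, [0, 60, 5], 0],
    [93, [0, 60, 10], 0]
  ]
}}

```text
t: 18.35
tool_pos: [0.1769, -0.9553, 0.3032]
orientation: [2.635, -0.212, 1.447]
force: [0.1, 0.5, 0.6]
opening: 0.0931
```

```bash
cat > ph.py <<'E'
from kin import *
s=st(); T=R.from_rotvec(s["orientation"]).as_matrix(); z=T[:,2]
print("phi",np.degrees(np.arctan2(z[1],z[0])),"alpha",np.degrees(np.arccos(-z[2])),"-y in tool",(T.T@[0,-1,0]).round(2),"down",(T.T@[0,0,-1]).round(2), "roll", [np.degrees(np.arctan2(*( (toolR(np.arctan2(z[1],z[0]),np.arccos(-z[2])).T@T)[[1,0],[0,0]]))).round(1)])
E
python3 ph.py
```

```text
t 18.35 pos [ 0.1769 -0.9553  0.3032] R [[0.531, -0.184, 0.827], [-0.061, -0.982, -0.179], [0.845, 0.044, -0.532]] q [-1.606  1.396  0.022  0.988  1.504  0.171] F [0.1 0.5 0.6] op 0.09310288820455721
phi -12.190752269540253 alpha 57.82921725112993 -y in tool [0.06 0.98 0.18] down [-0.85 -0.04  0.53] roll [np.float64(177.0)]
```

Emit:
{"fn": "apply_moves", "kwargs": {
  "deltas": [
    [93, [3, 59, 13], 0],
    [93, [3, 58, 16], 0],
    [93, [3, 57, 19], 0],
    [93, [3, 56, 22], 0],
    [93, [3, 55, 25], 0]
  ]
}}

```text
t: 18.98
tool_pos: [0.1907, -0.9968, 0.2697]
orientation: [2.443, -0.342, 1.379]
force: [0.6, 0.6, -0.7]
opening: 0.0935
```

Emit:
{"fn": "apply_moves", "kwargs": {
  "deltas": [
    [93, [3, 54, 28], 0],
    [93, [3, 53, 30], 0],
    [93, [3, 52, 33], 0],
    [93, [3, 50, 35], 0],
    [93, [3, 49, 37], 0]
  ]
}}

```text
t: 19.6
tool_pos: [0.2113, -1.0298, 0.241]
orientation: [2.261, -0.453, 1.304]
force: [-0.2, -0.4, -0.6]
opening: 0.093
```

```bash
python3 ph.py
```

```text
t 19.6 pos [ 0.2113 -1.0298  0.241 ] R [[0.489, -0.507, 0.709], [-0.042, -0.826, -0.562], [0.871, 0.246, -0.425]] q [-1.544  1.486  0.022  0.985  0.985  0.131] F [-0.2 -0.4 -0.6] op 0.09303930171551421
phi -38.39060965848894 alpha 64.82331896674174 -y in tool [0.04 0.83 0.56] down [-0.87 -0.25  0.43] roll [np.float64(164.3)]
```

Emit:
{"fn": "apply_moves", "kwargs": {
  "deltas": [
    [93, [0, 59, 14], 0],
    [93, [0, 58, 17], 0],
    [93, [0, 58, 19], 0],
    [93, [0, 57, 22], 0],
    [93, [0, 56, 25], 0]
  ]
}}

```text
t: 20.23
tool_pos: [0.1216, -1.0591, 0.2699]
orientation: [2.102, -0.54, 1.229]
force: [-0.5, -0.6, 0.6]
opening: 0.0928
```

Emit:
{"fn": "apply_moves", "kwargs": {
  "deltas": [
    [93, [0, 54, 28], 0],
    [93, [0, 53, 30], 0],
    [93, [0, 51, 33], 0],
    [93, [0, 50, 35], 0],
    [93, [0, 48, 38], 0]
  ]
}}

```text
t: 20.85
tool_pos: [0.0703, -1.0794, 0.2831]
orientation: [1.957, -0.616, 1.153]
force: [0.4, 1.3, -1.3]
opening: 0.0929
```

```bash
python3 ph.py
```

```text
t 20.85 pos [ 0.0703 -1.0794  0.2831] R [[0.474, -0.719, 0.509], [-0.024, -0.588, -0.808], [0.88, 0.371, -0.296]] q [-1.655  1.467  0.023  1.016  0.743  0.081] F [ 0.4  1.3 -1.3] op 0.0928567452529005
phi -57.80767378204382 alpha 72.79626537216411 -y in tool [0.02 0.59 0.81] down [-0.88 -0.37  0.3 ] roll [np.float64(157.2)]
```

```bash
cat > plan.py <<'E'
from kin import *
def cont(q,p0,p1,T,n=10):
    for f in np.linspace(1/n,1,n):
        k=ik(p0+f*(p1-p0),T,1,q)
        if not k: return None,f
        q=k[0]
    return q,1
E
python3 - <<'E'
from plan import *
s=robot.read_state(); q=np.array(s["q"]); T=R.from_rotvec(s["orientation"]).as_matrix(); p=np.array(s["tool_pos"])
for name,w in (("A",np.array([.3,-.45,.5])),("B",np.array([.3,.3,.45]))):
    q,f=cont(q,p,w,T); print(name,f,None if q is None else q.round(2)); p=w
    if q is None: break
for ph,al in((-58,73),(-65,73),(-70,75),(-65,68)):
  for rl in (0,np.pi):
    T=toolR(np.radians(ph),np.radians(al),rl)
    for nm,g in (("cup",[.531,.015,.1]),("bowl",[.48,-.338,.19])):
      u=[]
      for k in ik(np.array(g)-.167*T[:,2],T,25):
        if not any(np.abs(k-v).max()<.05 for v in u): u.append(k); print(ph,al,round(rl),nm,k.round(2))
E
```

```text
A 1 [-1.11 -0.57  2.16  0.34  0.3   0.81]
B 0.2 None
-58 73 0 cup [ 0.61  0.39  2.03 -1.33  1.38  0.83]
-58 73 0 bowl [-0.32 -0.3   2.5   4.4   0.7   0.64]
-58 73 3 cup [ 0.61  0.39  2.03 -1.33  1.38 -2.31]
-58 73 3 bowl [-0.32 -0.3   2.5   4.4   0.7  -2.51]
-65 73 0 cup [ 0.6   0.46  1.92 -1.25  1.47  0.82]
-65 73 3 cup [ 0.6   0.46  1.92 -1.25  1.47 -2.32]
-70 75 0 cup [ 0.59  0.55  1.83 -1.21  1.55  0.83]
-70 75 3 cup [ 0.59  0.55  1.83 -1.21  1.55 -2.31]
-65 68 0 cup [ 0.58  0.39  1.94 -1.19  1.41  0.75]
-65 68 3 cup [ 0.58  0.39  1.94 -1.19  1.41 -2.39]
```

Run:
```python
from plan import *
s=robot.read_state(); q0=np.array(s["q"]); T=R.from_rotvec(s["orientation"]).as_matrix(); p=np.array(s["tool_pos"])
for w in ([.42,-.45,.45],[.5,-.3,.45],[.42,-.3,.45],[.5,-.2,.45],[.5,-.1,.45],[.5,0,.4],[.45,.1,.4]):
    q,f=cont(q0,p,np.array(w),T); print(w,f,None if q is None else q.round(2),(T.T@(w-p)*1e3).round())
```

```text
[0.42, -0.45, 0.45] 1 [-0.86 -0.27  2.03 -0.93  0.18  2.14] [ 298. -560. -380.]
[0.5, -0.3, 0.45] 0.8 None [ 332. -705. -461.]
[0.42, -0.3, 0.45] 1 [-0.57 -0.55  2.24 -1.13  0.47  2.4 ] [ 294. -648. -501.]
[0.5, -0.2, 0.45] 0.7000000000000001 None [ 329. -764. -542.]
[0.5, -0.1, 0.45] 0.7000000000000001 None [ 327. -823. -622.]
[0.5, 0, 0.4] 0.7000000000000001 None [ 281. -900. -688.]
[0.45, 0.1, 0.4] 0.7000000000000001 None [ 255. -923. -795.]
```

Run:
```python
from plan import *
s=robot.read_state(); q0=np.array(s["q"]); T=R.from_rotvec(s["orientation"]).as_matrix(); p=np.array(s["tool_pos"])
q0[5]-=2.70-.0; 
q0[5]=np.clip(q0[5],-2.6,2.6); T=T@rz(-2.70) 
print(ik(p,T,1,q0))
for z in (.22,.28,.34):
  q=q0;pp=p
  for w in ([.35,-.65,z],[.5,-.4,z],[.5,-.3,z],[.5,-.2,z],[.5,-.1,z],[.5,0,z],[.45,.13,z]):
    w=np.array(w); q,f=cont(q,pp,w,T,8); print(w,f,None if q is None else q.round(2),(T.T@(w-pp)*1e3).round()); pp=w
    if q is None: break
```

```text
[array([-1.65555038,  1.46686628,  0.02327573,  1.01632449,  0.74319839,
       -2.61934009])]
[ 0.35 -0.65  0.22] 0.125 None [ 144.  460. -186.]
[ 0.35 -0.65  0.28] 0.125 None [  86.  462. -204.]
[ 0.35 -0.65  0.34] 0.125 None [  29.  465. -222.]
```

Run:
```python
from plan import *
s=robot.read_state(); q0=np.array(s["q"]); T0=R.from_rotvec(s["orientation"]).as_matrix(); p=np.array(s["tool_pos"])
for z in (.22,.3):
  q=q0;pp=p;T=T0
  for i,w in enumerate(([.25,-.75,z],[.4,-.55,z],[.5,-.4,z],[.5,-.3,z],[.5,-.2,z],[.5,-.1,z],[.5,0,z],[.45,.13,z])):
    w=np.array(w); n=5;q1=q
    for f in np.linspace(.2,1,5):
        T=T0@rz(-min(2.74,(i+f)*.54)); k=ik(pp+f*(w-pp),T,1,q1) 
        if not k: break
        q1=k[0]
    print(w,round(f,1),q1.round(2)); pp=w;q=q1
    if not k: break
```

```text
[ 0.25 -0.75  0.22] 1.0 [-1.4   0.53  1.63  2.16  0.46 -1.7 ]
[ 0.4  -0.55  0.22] 0.8 [-1.19  0.36  1.87  2.66  0.39 -2.44]
[ 0.25 -0.75  0.3 ] 1.0 [-1.4   0.4   1.63  1.91  0.4  -1.42]
[ 0.4  -0.55  0.3 ] 1.0 [-1.11  0.16  1.92  2.71  0.23 -2.55]
```

Run:
```python
from plan import *
def show(nm,g,T):
    b=[]
    for sd in ([-.1,0,2.2,-1.1,1,.8],[.3,.3,1.9,-1.2,1.3,.8],[-.3,-.3,2.2,-.9,.8,.8]):
        f=least_squares(lambda q:np.r_[(x:=fk(q))[0]-(np.array(g)-.167*T[:,2]),.3*(x[1]-T).ravel()],sd,bounds=(LO,HI)); b.append((f.cost,f.x))
    b=min(b,key=lambda t:t[0]); return nm,"%.0e"%b[0],b[1].round(2)
for ph,al in((-65,75),(-72,76),(-78,77),(-90,77)):
    T=toolR(np.radians(ph),np.radians(al))
    print(ph,al,show("cup",[.531,.015,.1],T),show("bowl",[.48,-.338,.19],T),show("bowlfar",[.5,-.37,.2],T))
```

```text
-65 75 ('cup', '7e-22', array([ 0.61,  0.5 ,  1.91, -1.27,  1.49,  0.84])) ('bowl', '5e-03', array([-0.22, -0.47,  2.46, -1.34,  0.83,  0.17])) ('bowlfar', '5e-03', array([-0.3 , -0.38,  2.37, -1.34,  0.76,  0.14]))
-72 76 ('cup', '9e-20', array([ 0.59,  0.58,  1.79, -1.2 ,  1.58,  0.84])) ('bowl', '4e-03', array([-0.1 , -0.17,  2.28, -1.34,  1.08,  0.38])) ('bowlfar', '5e-03', array([-0.19, -0.14,  2.22, -1.34,  1.  ,  0.31]))
-78 77 ('cup', '1e-28', array([ 0.57,  0.65,  1.69, -1.15,  1.66,  0.83])) ('bowl', '4e-03', array([-0.05,  0.02,  2.16, -1.34,  1.23,  0.51])) ('bowlfar', '4e-03', array([-0.13,  0.03,  2.1 , -1.34,  1.16,  0.43]))
-90 77 ('cup', '3e-30', array([ 0.52,  0.77,  1.5 , -1.05,  1.8 ,  0.82])) ('bowl', '7e-04', array([-0.05,  0.25,  1.98, -1.34,  1.39,  0.63])) ('bowlfar', '1e-03', array([-0.11,  0.26,  1.92, -1.34,  1.35,  0.57]))
```

Run:
```python
from plan import *
SD=([-.1,0,2.2,-1.1,1,.8],[.3,.3,1.9,-1.2,1.3,.8],[-.3,-.3,2.2,-.9,.8,.8],[-.6,.4,1.7,.9,1.6,2],[-.8,.6,1.5,1.5,1.6,2])
def c(g,T):
    b=min((least_squares(lambda q:np.r_[(x:=fk(q))[0]-(np.array(g)-.167*T[:,2]),.3*(x[1]-T).ravel()],sd,bounds=(LO,HI)) for sd in SD),key=lambda f:f.cost)
    return b.x.round(2) if b.cost<1e-5 else None
for ph in(-60,-80,-100,-120,60,90,120):
  for al in (45,55,65):
    T=toolR(np.radians(ph),np.radians(al)); a=c([.531,.015,.1],T); b=c([.485,-.345,.19],T)
    print(ph,al,a,b)
```

```text
-60 45 [ 0.42  0.05  2.05 -0.89  1.13  0.33] [-0.47 -0.38  2.24 -0.65  0.69 -0.61]
-60 55 [ 0.5   0.15  2.05 -1.07  1.21  0.53] [-0.41 -0.4   2.35 -1.04  0.6  -0.22]
-60 65 [ 0.57  0.29  2.03 -1.21  1.31  0.71] None
-80 45 [ 0.41  0.27  1.81 -0.78  1.37  0.51] [-0.33 -0.15  2.05 -0.84  0.99 -0.11]
-80 55 [ 0.47  0.38  1.77 -0.91  1.46  0.64] [-0.24 -0.11  2.12 -1.1   1.    0.16]
-80 65 [ 0.53  0.51  1.72 -1.02  1.56  0.74] [-0.18 -0.03  2.16 -1.34  1.06  0.41]
-100 45 [ 0.35  0.45  1.57 -0.66  1.58  0.68] [-0.27  0.09  1.82 -0.83  1.27  0.18]
-100 55 [ 0.4   0.57  1.5  -0.76  1.68  0.74] [-0.2   0.16  1.84 -1.01  1.31  0.35]
-100 65 [ 0.44  0.71  1.43 -0.86  1.79  0.79] [-0.14  0.26  1.85 -1.17  1.38  0.5 ]
-120 45 [ 0.27  0.6   1.36 -0.53  1.77  0.85] [-0.28  0.31  1.57 -0.76  1.52  0.38]
-120 55 [ 0.31  0.74  1.26 -0.62  1.89  0.87] [-0.22  0.4   1.55 -0.9   1.58  0.48]
-120 65 [ 0.34  0.88  1.15 -0.71  2.01  0.87] [-0.18  0.51  1.52 -1.03  1.66  0.56]
60 45 None [-1.08  0.42  1.43  0.65  1.74  2.54]
60 55 [-0.67  0.11  2.1   0.99  1.32  2.53] [-1.13  0.52  1.39  0.77  1.82  2.5 ]
60 65 [-0.74  0.25  2.08  1.11  1.42  2.37] [-1.17  0.63  1.34  0.88  1.91  2.47]
90 45 [-0.51  0.33  1.73  0.67  1.54  2.45] [-0.96  0.69  1.06  0.47  2.03  2.26]
90 55 [-0.57  0.45  1.68  0.76  1.64  2.37] [-0.99  0.82  0.95  0.57  2.15  2.28]
90 65 [-0.61  0.58  1.62  0.85  1.74  2.31] [-1.01  0.96  0.85  0.69  2.27  2.32]
120 45 [-0.38  0.58  1.39  0.47  1.8   2.2 ] [-0.81  0.88  0.78  0.22  2.24  1.88]
120 55 [-0.41  0.72  1.29  0.55  1.93  2.18] [-0.82  1.06  0.59  0.29  2.42  1.92]
120 65 [-0.44  0.85  1.2   0.63  2.05  2.18] [-0.83  1.25  0.38  0.4   2.6   2.01]
```

```bash
cat > sim.py <<'E'
from plan import *
def step(q,p,T,w):
    f=least_squares(lambda x:np.r_[(y:=fk(x))[0]-p,w*(y[1]-T).ravel(),2e-3*(x-q)],np.clip(q,LO+1e-4,HI-1e-4),bounds=(LO,HI)); return f.x
def desc(T): z=T[:,2]; return np.degrees([np.arctan2(z[1],z[0]),np.arccos(-z[2])]).round(1)
def run(q,ways,w,seg=.05,verbose=1):
    p,T=fk(q)
    for W in ways:
        W=np.array(W,float); k=0
        while np.linalg.norm(W-p)>.004 and k<40:
            d=W-p; d*=min(1,seg/np.linalg.norm(d)); q=step(q,p+d,T,w); p,T=fk(q); k+=1
        if verbose: print(W,k,p.round(3),desc(T),q.round(2))
    return q
E
python3 - <<'E'
from sim import *
q=np.array([-.114,1.174,.023,.096,.967,1.518]); p,T=fk(q); # calibrate
for w in(.1,.3,.6):
    x=np.array([-.096,1.031,.024,.038,1.97,1.55]); 
    for i in range(5): p,T=fk(x); x=step(x,p+T@[.055,0,-.02],T,w)
    print(w,desc(fk(x)[1]),"obs 19.4")
q0=np.array(robot.read_state()["q"])
for w in (.1,.3):
    print(w); run(q0,[[.35,-.95,.5],[.7,-.6,.55],[.8,-.35,.55],[.75,-.15,.5],[.6,-.15,.45],[.5,-.2,.4],[.485,-.23,.32],[.5,-.1,.3]],w)
E
```

```text
0.1 [-0.6 58.7] obs 19.4
0.3 [ 2.4 21.3] obs 19.4
0.6 [ 6.5 11. ] obs 19.4
0.1
[ 0.35 -0.95  0.5 ] 8 [ 0.35 -0.95  0.5 ] [-57.8  72.8] [-1.32  0.85  0.63  0.66  0.51  0.48]
[ 0.7  -0.6   0.55] 10 [ 0.7  -0.6   0.55] [-57.7  72.8] [-0.71  0.54  0.96 -0.68  0.47  1.89]
[ 0.8  -0.35  0.55] 6 [ 0.8  -0.35  0.55] [-57.6  72.8] [-0.34  0.48  1.05 -1.06  0.74  2.33]
[ 0.75 -0.15  0.5 ] 5 [ 0.75 -0.15  0.5 ] [-57.6  72.8] [-0.07  0.29  1.38 -1.27  0.94  2.64]
[ 0.6  -0.15  0.45] 4 [ 0.6  -0.15  0.45] [-57.3  69.5] [-0.1  -0.08  1.85 -1.27  0.88  2.66]
[ 0.5 -0.2  0.4] 3 [ 0.5 -0.2  0.4] [-57.2  68.8] [-0.25 -0.32  2.15 -1.3   0.72  2.66]
[ 0.485 -0.23   0.32 ] 2 [ 0.484 -0.23   0.322] [-56.2  63.3] [-0.35 -0.25  2.21 -1.31  0.58  2.66]
[ 0.5 -0.1  0.3] 3 [ 0.5   -0.1    0.301] [-55.3  57.9] [-0.04 -0.21  2.19 -1.17  0.82  2.66]
0.3
[ 0.35 -0.95  0.5 ] 8 [ 0.35 -0.95  0.5 ] [-57.8  72.8] [-1.32  0.85  0.63  0.66  0.51  0.48]
[ 0.7  -0.6   0.55] 10 [ 0.7  -0.6   0.55] [-57.8  72.8] [-0.7   0.54  0.96 -0.68  0.47  1.89]
[ 0.8  -0.35  0.55] 6 [ 0.8  -0.35  0.55] [-57.8  72.8] [-0.34  0.48  1.04 -1.07  0.74  2.33]
[ 0.75 -0.15  0.5 ] 5 [ 0.75 -0.15  0.5 ] [-57.8  72.8] [-0.07  0.29  1.38 -1.27  0.94  2.64]
[ 0.6  -0.15  0.45] 4 [ 0.6   -0.151  0.453] [-57.5  69.7] [-0.1  -0.08  1.85 -1.27  0.88  2.66]
[ 0.5 -0.2  0.4] 3 [ 0.5   -0.2    0.401] [-57.3  68.9] [-0.25 -0.32  2.15 -1.3   0.72  2.66]
[ 0.485 -0.23   0.32 ] 4 [ 0.484 -0.23   0.322] [-56.3  63.3] [-0.35 -0.25  2.21 -1.31  0.58  2.66]
[ 0.5 -0.1  0.3] 5 [ 0.5   -0.101  0.302] [-55.3  58. ] [-0.04 -0.21  2.19 -1.17  0.82  2.66]
```

Run:
```python
from sim import *
q0=np.array(robot.read_state()["q"])
q=run(q0,[[.35,-.95,.5],[.7,-.6,.55],[.75,-.3,.5]],.3,.06,0); q[5]-=2.5; print(q.round(2))
for start in ([.45,-.2,.5],[.45,-.1,.45],[.45,-.3,.5],[.5,0,.5]):
  for d in ([-1,0,0],[-.8,0,-.6],[-.8,-.5,-.3],[-.8,.5,-.3],[0,0,-1],[0,-1,0],[-.5,.86,0]):
    qq=run(q,[start],.3,.06,0); a=desc(fk(qq)[1])
    for i in range(12): p,T=fk(qq); qq=step(qq,p+.055*np.array(d)/np.linalg.norm(d),T,.3)
    print(start,a,d,desc(fk(qq)[1]),fk(qq)[0].round(2),qq.round(2))
```

```text
[-0.3   0.33  1.33 -1.22  0.73  0.03]
[0.45, -0.2, 0.5] [-57.8  72.8] [-1, 0, 0] [-78.8  64.2] [ 0.2  -0.39  0.52] [-1.11 -0.89  2.25 -0.37  0.71 -1.05]
[0.45, -0.2, 0.5] [-57.8  72.8] [-0.8, 0, -0.6] [-77.3  58.3] [ 0.29 -0.34  0.23] [-0.78 -0.42  2.5  -1.34  0.49  0.17]
[0.45, -0.2, 0.5] [-57.8  72.8] [-0.8, -0.5, -0.3] [-64.1  60.7] [-0.01 -0.53  0.37] [-1.91 -0.39  2.21  1.09  0.77 -2.66]
[0.45, -0.2, 0.5] [-57.8  72.8] [-0.8, 0.5, -0.3] [-66.   71.8] [0.03 0.19 0.32] [ 1.54 -0.33  2.34 -0.57  2.26  1.23]
[0.45, -0.2, 0.5] [-57.8  72.8] [0, 0, -1] [-66.1  39.1] [ 0.43 -0.16  0.03] [-0.26  0.32  2.22 -1.34  0.53  0.64]
[0.45, -0.2, 0.5] [-57.8  72.8] [0, -1, 0] [-57.8  72.8] [ 0.45 -0.86  0.5 ] [-1.17  0.68  0.87  0.45  0.36 -1.8 ]
[0.45, -0.2, 0.5] [-57.8  72.8] [-0.5, 0.86, 0] [-57.8  72.8] [0.12 0.37 0.5 ] [ 1.43 -0.05  1.75 -1.01  2.33  0.74]
[0.45, -0.1, 0.45] [-57.8  72.8] [-1, 0, 0] [-76.5  75.7] [0.04 0.09 0.42] [ 1.38 -0.89  2.5  -0.96  2.63  0.71]
[0.45, -0.1, 0.45] [-57.8  72.8] [-0.8, 0, -0.6] [-76.7  71.4] [0.19 0.03 0.08] [ 0.73  0.23  2.5  -0.99  1.46  1.35]
[0.45, 
[... 1509 characters left out ...]
46  2.73  1.29]
[0.5, 0, 0.5] [-57.8  72.8] [-0.8, 0, -0.6] [-66.8  72.6] [0.07 0.12 0.13] [ 1.39  0.11  2.47 -0.56  1.74  1.46]
[0.5, 0, 0.5] [-57.8  72.8] [-0.8, -0.5, -0.3] [-72.5  65.2] [ 0.23 -0.37  0.38] [-1.06 -0.86  2.5  -0.49  0.41 -0.87]
[0.5, 0, 0.5] [-57.8  72.8] [-0.8, 0.5, -0.3] [-57.8  72.8] [-0.03  0.33  0.3 ] [ 1.73  0.14  1.95 -0.5   2.24  1.37]
[0.5, 0, 0.5] [-57.8  72.8] [0, 0, -1] [-69.7  59.7] [ 0.49  0.06 -0.12] [ 0.35  1.03  1.7  -1.34  1.09  1.25]
[0.5, 0, 0.5] [-57.8  72.8] [0, -1, 0] [-57.8  72.8] [ 0.5  -0.66  0.5 ] [-0.98  0.27  1.4  -0.15  0.2  -1.17]
[0.5, 0, 0.5] [-57.8  72.8] [-0.5, 0.86, 0] [-57.8  72.8] [0.17 0.57 0.5 ] [ 1.4   0.5   1.12 -1.1   2.34  0.62]
```

Run:
```python
from sim import *
q0=np.array(robot.read_state()["q"]); 
for ways in ([[.35,-.85,.5],[.6,-.5,.52],[.45,-.13,.48]],[[.3,-.75,.5],[.5,-.4,.5],[.45,-.13,.48]]):
  q=q0.copy(); p,T=fk(q); k=0; tot=0; w1=np.array(ways[0])
  for W in ways:
    W=np.array(W); n=int(np.ceil(np.linalg.norm(W-p)/.06)); d=(W-p)/n
    for i in range(n):
        y=-.18 if (tot>-2.5 and k>=4) else 0; 
        loc=(T.T@d*1e3).round(); Tn=T@rz(y); qn=step(q,p+T@(loc/1e3),Tn,.3); print(k,[93,loc.astype(int).tolist(),y],qn.round(2),np.abs(qn-q).max().round(2)); q=qn; p,T=fk(q); k+=1; tot+=y
  print(desc(T),p.round(3))
  for i in range(9):
    qq=q; q=step(q,p+np.array([0,0,-.055]),T,.3); p,T=fk(q); print("down",i,desc(T),p.round(2),q.round(2))
```

```text
0 [93, [40, -32, -13], 0] [-1.62  1.2   0.41  1.12  0.65 -0.06] 0.38
1 [93, [40, -32, -13], 0] [-1.58  1.05  0.6   1.15  0.6  -0.09] 0.19
2 [93, [40, -32, -13], 0] [-1.54  0.94  0.73  1.15  0.56 -0.09] 0.14
3 [93, [40, -32, -13], 0] [-1.49  0.83  0.84  1.13  0.51 -0.06] 0.1
4 [93, [40, -32, -13], -0.18] [-1.45  0.74  0.92  1.09  0.47 -0.18] 0.12
5 [93, [45, -24, -13], -0.18] [-1.4   0.67  0.98  1.01  0.44 -0.28] 0.09
6 [93, [48, -16, -13], -0.18] [-1.34  0.6   1.03  0.91  0.41 -0.34] 0.1
7 [93, [50, -7, -13], -0.18] [-1.29  0.54  1.06  0.78  0.39 -0.37] 0.13
8 [93, [43, -25, -21], -0.18] [-1.23  0.45  1.17  0.71  0.33 -0.48] 0.11
9 [93, [47, -17, -21], -0.18] [-1.17  0.38  1.26  0.58  0.28 -0.52] 0.13
10 [93, [49, -8, -21], -0.18] [-1.1   0.31  1.33  0.37  0.24 -0.47] 0.21
11 [93, [50, 1, -21], -0.18] [-1.02  0.26  1.39  0.06  0.22 -0.33] 0.3
12 [93, [49, 10, -21], -0.18] [-0.94  0.22  1.44 -0.28  0.23 -0.15] 0.35
13 [93, [46, 18, -21], -0.18] [-0.86  0.18  1.47 -0.58  0.26 -0.02] 0.29
14 [93, [42, 26, -21], -0.18] [-0.78  0.16  1.49 -0.79  0.32  0.02] 0.21
15 [93, [37, 33, -21], -0.
[... 2758 characters left out ...]
7.8  72.8] [ 0.45 -0.13  0.43] [-0.08 -0.52  2.27 -1.32  0.91  0.21]
down 1 [-57.7  70.5] [ 0.45 -0.13  0.38] [-0.08 -0.48  2.32 -1.34  0.88  0.29]
down 2 [-57.7  67.6] [ 0.44 -0.13  0.34] [-0.09 -0.44  2.35 -1.34  0.86  0.34]
down 3 [-58.   64.6] [ 0.44 -0.12  0.29] [-0.08 -0.38  2.38 -1.34  0.84  0.4 ]
down 4 [-58.6  61.5] [ 0.43 -0.12  0.26] [-0.08 -0.31  2.39 -1.34  0.82  0.47]
down 5 [-59.6  58.3] [ 0.43 -0.11  0.22] [-0.07 -0.22  2.39 -1.34  0.81  0.53]
down 6 [-61.1  55.3] [ 0.43 -0.11  0.18] [-0.05 -0.11  2.37 -1.34  0.8   0.61]
down 7 [-62.9  52.5] [ 0.43 -0.1   0.14] [-0.04  0.01  2.33 -1.34  0.79  0.68]
down 8 [-65.2  50.1] [ 0.43 -0.09  0.1 ] [-0.01  0.15  2.29 -1.34  0.79  0.76]
```

Emit:
{"fn": "apply_moves", "kwargs": {
  "deltas": [
    [93, [20, -16, -6], 0],
    [93, [20, -16, -7], 0],
    [93, [40, -32, -13], 0],
    [93, [40, -32, -13], 0],
    [93, [40, -32, -13], 0]
  ]
}}

```text
t: 21.48
tool_pos: [0.2128, -0.9644, 0.3932]
orientation: [1.957, -0.616, 1.154]
force: [0.4, -0.6, -0.8]
opening: 0.0932
```

Emit:
{"fn": "apply_moves", "kwargs": {
  "deltas": [
    [93, [40, -32, -13], -0.18],
    [93, [45, -24, -13], -0.18],
    [93, [48, -16, -13], -0.18],
    [93, [50, -7, -13], -0.18],
    [93, [43, -25, -21], -0.18]
  ]
}}

```text
t: 22.1
tool_pos: [0.3834, -0.807, 0.5079]
orientation: [1.883, 0.282, 0.568]
force: [0.9, 0.3, 1.4]
opening: 0.0928
```

Emit:
{"fn": "apply_moves", "kwargs": {
  "deltas": [
    [93, [47, -17, -21], -0.18],
    [93, [49, -8, -21], -0.18],
    [93, [50, 1, -21], -0.18],
    [93, [49, 10, -21], -0.18],
    [93, [46, 18, -21], -0.18]
  ]
}}

```text
t: 22.72
tool_pos: [0.5264, -0.602, 0.5184]
orientation: [1.584, 1.003, -0.0]
force: [0.2, 0.0, -0.5]
opening: 0.0932
```

```bash
python3 ph.py
```

```text
t 22.725 pos [ 0.5264 -0.602   0.5184] R [[0.628, 0.587, 0.51], [0.587, 0.072, -0.806], [-0.51, 0.806, -0.3]] q [-0.89   0.193  1.456 -0.46   0.253 -0.083] F [ 0.2  0.  -0.5] op 0.09323372051626584
phi -57.670251800615944 alpha 72.56333689408734 -y in tool [-0.59 -0.07  0.81] down [ 0.51 -0.81  0.3 ] roll [np.float64(57.7)]
```

Run:
```python
from sim import *
q0=np.array(robot.read_state()["q"]); 
for W0 in ([.45,-.13,.48],[.47,-.05,.5],[.47,-.05,.6],[.5,.02,.6],[.42,-.1,.6]):
  q=q0.copy(); p,T=fk(q); W=np.array(W0); n=int(np.ceil(np.linalg.norm(W-p)/.06)); d=(W-p)/n; rows=[]
  for i in range(n):
    y=-.168 if i<6 else 0; loc=(T.T@d*1e3).round(); rows.append([93,loc.astype(int).tolist(),y]); q=step(q,p+T@(loc/1e3),T@rz(y),.3); p,T=fk(q)
  print(W0,desc(T),q.round(2)); print(rows)
  for dd in ([0,0,-.055],[-.03,0,-.045]):
    q1=q
    for i in range(10):
      p1,T1=fk(q1); q1=step(q1,p1+np.array(dd),T1,.3); 
      if i%3==0: print(dd,i,desc(fk(q1)[1]),fk(q1)[0].round(2),q1.round(2))
```

```text
[0.45, -0.13, 0.48] [-57.6  72.6] [-0.07 -0.57  2.2  -1.24  0.95 -0.16]
[[93, [31, -5, -51], -0.168], [93, [32, 0, -51], -0.168], [93, [31, 5, -51], -0.168], [93, [30, 10, -51], -0.168], [93, [28, 15, -51], -0.168], [93, [25, 20, -51], -0.168], [93, [21, 24, -51], 0], [93, [21, 24, -51], 0]]
[0, 0, -0.055] 0 [-57.6  72.6] [ 0.45 -0.13  0.42] [-0.07 -0.52  2.27 -1.32  0.91 -0.01]
[0, 0, -0.055] 3 [-58.   64.4] [ 0.44 -0.12  0.29] [-0.08 -0.38  2.38 -1.34  0.84  0.18]
[0, 0, -0.055] 6 [-61.   55.2] [ 0.43 -0.1   0.18] [-0.05 -0.11  2.37 -1.34  0.8   0.39]
[0, 0, -0.055] 9 [-67.9  48. ] [ 0.43 -0.08  0.05] [ 0.02  0.31  2.22 -1.34  0.79  0.61]
[-0.03, 0, -0.045] 0 [-57.6  72.6] [ 0.42 -0.13  0.43] [-0.08 -0.65  2.33 -1.27  0.92 -0.1 ]
[-0.03, 0, -0.045] 3 [-61.   69.2] [ 0.38 -0.12  0.32] [-0.05 -0.62  2.5  -1.34  0.95  0.11]
[-0.03, 0, -0.045] 6 [-67.7  63.2] [ 0.37 -0.1   0.22] [ 0.04 -0.33  2.5  -1.34  1.04  0.39]
[-0.03, 0, -0.045] 9 [-73.7  60.2] [ 0.31 -0.06  0.09] [ 0.19  0.06  2.5  -1.34  1.09  0.79]
[0.47, -0.05, 0.5] [-57.6  72.6] [ 0.15 -0.46  2.09 -1.26  1.16 -0.07]
[[93, [3
[... 3441 characters left out ...]
.6] [ 0.42 -0.1   0.55] [ 0.02 -0.69  2.15 -1.16  1.09 -0.3 ]
[0, 0, -0.055] 3 [-57.6  72. ] [ 0.42 -0.1   0.38] [ 0.01 -0.59  2.38 -1.34  0.98  0.06]
[0, 0, -0.055] 6 [-58.4  63.5] [ 0.4  -0.09  0.26] [ 0.02 -0.42  2.48 -1.34  0.92  0.28]
[0, 0, -0.055] 9 [-62.8  55.2] [ 0.39 -0.06  0.14] [ 0.09 -0.06  2.43 -1.34  0.9   0.55]
[-0.03, 0, -0.045] 0 [-57.6  72.6] [ 0.39 -0.1   0.56] [ 0.02 -0.8   2.19 -1.13  1.12 -0.37]
[-0.03, 0, -0.045] 3 [-60.8  72.5] [ 0.35 -0.09  0.42] [ 0.09 -0.89  2.49 -1.25  1.16 -0.13]
[-0.03, 0, -0.045] 6 [-67.   70.5] [ 0.35 -0.05  0.31] [ 0.22 -0.58  2.5  -1.3   1.29  0.23]
[-0.03, 0, -0.045] 9 [-71.1  70.8] [ 0.32 -0.02  0.18] [ 0.35 -0.11  2.5  -1.33  1.34  0.72]
```

```bash
cat > rows.py <<'E'
from sim import *
def rows(q,legs,grip=93,seg=.058,pr=1):
    """legs: (world target, total yaw)"""
    p,T=fk(q); out=[]
    for W,yaw in legs:
        W=np.array(W,float); n=max(int(np.ceil(np.linalg.norm(W-p)/seg)),int(np.ceil(abs(yaw)/.187))); d=(W-p)/n
        for i in range(n):
            y=round(yaw/n,3); loc=(T.T@(d if np.linalg.norm(W-p)>.002 else d*0)*1e3).round(); out.append([grip,loc.astype(int).tolist(),y]); qn=step(q,p+T@(loc/1e3),T@rz(y),.3); jm=np.abs(qn-q).max(); q=qn; p,T=fk(q)
        z=T[:,2]; rl=np.degrees(np.arctan2(*((toolR(np.arctan2(z[1],z[0]),np.arccos(-z[2])).T@T)[[1,0],[0,0]])))
        if pr: print("at",p.round(3),desc(T),"roll",rl.round(1),q.round(2),"g",(p+.167*z).round(3))
    if pr:
        for i in range(0,len(out),5): print(out[i:i+5])
    return q
E
python3 - <<'E'
from rows import *
q0=np.array(robot.read_state()["q"])
rows(q0,[([.45,-.13,.48],-1.007),([.417,-.227,.316],0),([.417,-.227,.316],0),([.417,-.24,.28],0),([.45,-.1,.35],0)])
E
```

```text
at [ 0.453 -0.131  0.478] [-57.6  72.6] roll -0.1 [-0.08 -0.56  2.19 -1.24  0.94 -0.15] g [ 0.538 -0.266  0.428]
at [ 0.405 -0.225  0.336] [-56.9  68.4] roll 0.2 [-0.4  -0.56  2.44 -1.34  0.56 -0.03] g [ 0.49  -0.355  0.275]
at [ 0.412 -0.226  0.324] [-56.7  66.9] roll 0.3 [-0.4  -0.52  2.42 -1.34  0.55 -0.01] g [ 0.496 -0.354  0.259]
at [ 0.409 -0.238  0.296] [-56.3  64. ] roll 0.4 [-0.45 -0.46  2.42 -1.34  0.49 -0.  ] g [ 0.492 -0.363  0.223]
at [ 0.449 -0.098  0.349] [-56.3  64. ] roll 0.4 [-0.02 -0.45  2.31 -1.22  0.91  0.03] g [ 0.532 -0.223  0.276]
[[93, [28, -5, -45], -0.112], [93, [28, -2, -45], -0.112], [93, [28, 2, -45], -0.112], [93, [28, 5, -45], -0.112], [93, [27, 8, -45], -0.112]]
[[93, [26, 11, -45], -0.112], [93, [25, 14, -45], -0.112], [93, [23, 16, -45], -0.112], [93, [21, 19, -45], -0.112], [93, [34, -20, 27], 0.0]]
[[93, [34, -20, 27], 0.0], [93, [34, -20, 27], 0.0], [93, [33, -20, 28], 0.0], [93, [16, 8, 15], 0.0], [93, [35, -4, 31], 0.0]]
[[93, [-2, 37, -36], 0.0], [93, [-2, 37, -36], 0.0], [93, [-2, 37, -36], 0.0]]
```

Emit:
{"fn": "apply_moves", "kwargs": {
  "deltas": [
    [93, [28, -5, -45], -0.112],
    [93, [28, -2, -45], -0.112],
    [93, [28, 2, -45], -0.112],
    [93, [28, 5, -45], -0.112],
    [93, [27, 8, -45], -0.112]
  ]
}}

```text
t: 23.35
tool_pos: [0.4848, -0.34, 0.4967]
orientation: [1.258, 1.414, -0.382]
force: [0.3, 0.5, 0.5]
opening: 0.0928
```

Emit:
{"fn": "apply_moves", "kwargs": {
  "deltas": [
    [93, [26, 11, -45], -0.112],
    [93, [25, 14, -45], -0.112],
    [93, [23, 16, -45], -0.112],
    [93, [21, 19, -45], -0.112],
    [93, [34, -20, 27], 0]
  ]
}}

```text
t: 23.98
tool_pos: [0.447, -0.149, 0.4423]
orientation: [0.921, 1.692, -0.669]
force: [0.8, -1.0, 0.1]
opening: 0.0927
```

Emit:
{"fn": "apply_moves", "kwargs": {
  "deltas": [
    [93, [34, -20, 27], 0],
    [93, [34, -20, 27], 0],
    [93, [33, -20, 28], 0],
    [93, [16, 8, 15], 0],
    [93, [35, -4, 31], 0]
  ]
}}

```text
t: 24.6
tool_pos: [0.4054, -0.2476, 0.3213]
orientation: [0.966, 1.787, -0.617]
force: [-0.4, -0.5, 0.7]
opening: 0.0928
```

```bash
python3 ph.py
python3 - <<'E'
from rows import *
q0=np.array(robot.read_state()["q"])
q=rows(q0,[([.42,-.24,.26],0),([.42,-.24,.25],0)])
p,T=fk(q); z=T[:,2]; g=np.array([.531,.0155,.095])
rows(q,[([.43,-.1,.35],0),(g-.277*z+[0,0,.03],0),(g-.257*z,0),(g-.167*z,0)])
E
```

```text
t 24.6 pos [ 0.4054 -0.2476  0.3213] R [[-0.209, 0.831, 0.515], [0.336, 0.556, -0.761], [-0.918, 0.014, -0.396]] q [-0.48  -0.516  2.426 -1.336  0.466 -0.035] F [-0.4 -0.5  0.7] op 0.0928466169663828
phi -55.900337727948425 alpha 66.70019227204682 -y in tool [-0.34 -0.56  0.76] down [ 0.92 -0.01  0.4 ] roll [np.float64(0.9)]
at [ 0.409 -0.237  0.282] [-55.3  62.7] roll 1.1 [-0.46 -0.44  2.43 -1.34  0.46  0.01] g [ 0.494 -0.359  0.206]
at [ 0.415 -0.239  0.263] [-55.1  60.4] roll 1.2 [-0.46 -0.38  2.41 -1.34  0.44  0.03] g [ 0.498 -0.358  0.181]
[[93, [28, 8, 13], 0.0], [93, [28, 8, 14], 0.0], [93, [25, 6, 23], 0.0]]
at [ 0.43  -0.099  0.35 ] [-55.1  60.4] roll 1.2 [-0.04 -0.54  2.35 -1.1   0.89 -0.09] g [ 0.513 -0.218  0.268]
at [0.393 0.214 0.263] [-55.1  60.4] roll 1.2 [ 0.75  0.02  2.07 -1.05  1.43  0.55] g [0.477 0.095 0.18 ]
at [0.403 0.199 0.221] [-55.1  60.4] roll 1.2 [ 0.72  0.1   2.09 -1.09  1.36  0.61] g [0.486 0.08  0.139]
at [0.448 0.134 0.177] [-55.1  60.4] roll 1.2 [ 0.54  0.18  2.11 -1.2   1.19  0.65] g [0.531 0.015 0.094]
[[93, [-7, 31, -45], 0.0], [93, [-7, 31, -45], 0.0], [93, [-7, 31, -45], 0.0], [93, [36, 24, -33], 0.0], [93, [36, 24, -33], 0.0]]
[[93, [36, 24, -33], 0.0], [93, [36, 24, -33], 0.0], [93, [36, 24, -33], 0.0], [93, [36, 24, -33], 0.0], [93, [27, -1, 36], 0.0]]
[[93, [0, 0, 45], 0.0], [93, [0, 0, 45], 0.0]]
```

Emit:
{"fn": "apply_moves", "kwargs": {
  "deltas": [
    [93, [28, 8, 13], 0],
    [93, [28, 8, 14], 0],
    [93, [25, 6, 23], 0],
    [93, [-7, 31, -45], 0],
    [93, [-7, 31, -45], 0]
  ]
}}

```text
t: 25.22
tool_pos: [0.4194, -0.1485, 0.3341]
orientation: [0.996, 1.862, -0.577]
force: [1.8, -0.3, 1.0]
opening: 0.0931
```

Emit:
{"fn": "apply_moves", "kwargs": {
  "deltas": [
    [93, [-7, 31, -45], 0],
    [93, [36, 24, -33], 0],
    [93, [36, 24, -33], 0],
    [93, [36, 24, -33], 0],
    [93, [36, 24, -33], 0]
  ]
}}

```text
t: 25.85
tool_pos: [0.3999, 0.1073, 0.2984]
orientation: [0.992, 1.859, -0.574]
force: [1.6, -0.4, 0.1]
opening: 0.0929
```

Emit:
{"fn": "apply_moves", "kwargs": {
  "deltas": [
    [93, [0, 0, 0], 0],
    [93, [0, 0, 0], 0]
  ]
}}

```text
t: 26.1
tool_pos: [0.4006, 0.105, 0.2984]
orientation: [0.992, 1.86, -0.576]
force: [0.5, -0.7, 0.1]
opening: 0.0931
```

```bash
python3 ph.py
python3 - <<'E'
from rows import *
s=robot.read_state(); c=viewer.get_calibration("wrist"); cv2.imwrite("pics/w5.png",np.hstack([viewer.read_camera("wrist")[:,100:540],cv2.resize(viewer.read_camera("scene")[120:320,240:420],(360,400))]))
print("cup foot/rim px",proj("wrist",(.531,.0155,.045),c),proj("wrist",(.531,.0155,.13),c))
q0=np.array(s["q"]); T=R.from_rotvec(s["orientation"]).as_matrix(); z=T[:,2]; g=np.array([.531,.0155,.095]); print("tool delta to grasp",(T.T@(g-.167*z-s["tool_pos"])*1e3).round(1))
rows(q0,[(g-.277*z+[0,0,.03],0),(g-.257*z,0),(g-.167*z,0)])
E
```

```text
t 26.1 pos [0.4006 0.105  0.2984] R [[-0.252, 0.824, 0.507], [0.394, 0.566, -0.724], [-0.884, 0.017, -0.467]] q [ 0.544 -0.248  2.252 -1.146  1.319  0.381] F [ 0.5 -0.7  0.1] op 0.09310859673224314
phi -55.016558152270086 alpha 62.14638759425447 -y in tool [-0.39 -0.57  0.72] down [ 0.88 -0.02  0.47] roll [np.float64(1.1)]
cup foot/rim px (np.float64(407.3785870047016), np.float64(-24.47414762687353)) (np.float64(417.7043388764831), np.float64(99.26591768577632))
tool delta to grasp [111.6  53.4  59. ]
at [0.391 0.216 0.256] [-55.   62.1] roll 1.1 [ 0.77  0.05  2.07 -1.08  1.45  0.58] g [0.475 0.095 0.178]
at [0.401 0.202 0.215] [-55.   62.1] roll 1.1 [ 0.73  0.13  2.09 -1.11  1.37  0.64] g [0.485 0.081 0.137]
at [0.446 0.136 0.173] [-55.   62.1] roll 1.1 [ 0.55  0.2   2.11 -1.23  1.21  0.68] g [0.531 0.015 0.095]
[[93, [28, 18, -22], 0.0], [93, [28, 18, -22], 0.0], [93, [28, 18, -22], 0.0], [93, [28, -1, 35], 0.0], [93, [0, 0, 45], 0.0]]
[[93, [0, 0, 45], 0.0]]
```

View pics/w5.png

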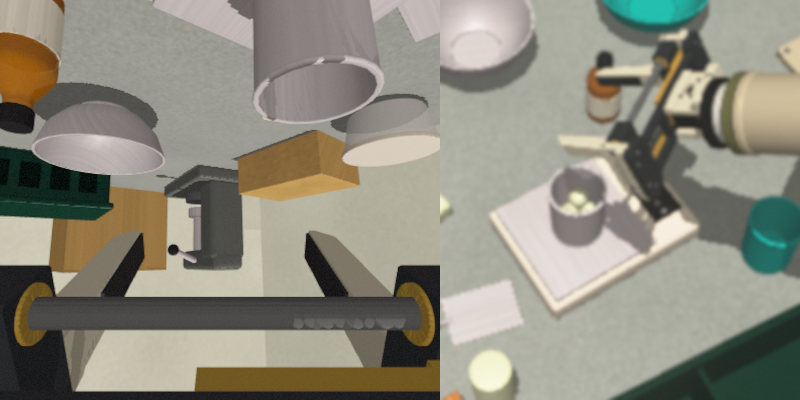

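Wrist view (inverted): the cup rim centre at about (417,92) in full-image pixels, against a predicted (418,99), so the cup stands where expected. The scene view shows it on the plate with its balls. Approaching now.

Emit:
{"fn": "apply_moves", "kwargs": {
  "deltas": [
    [93, [28, 18, -22], 0],
    [93, [28, 18, -22], 0],
    [93, [28, 18, -22], 0],
    [93, [28, -1, 35], 0],
    [93, [0, 0, 0], 0]
  ]
}}

```text
t: 26.82
tool_pos: [0.4001, 0.1986, 0.2129]
orientation: [0.995, 1.86, -0.583]
force: [0.1, 0.4, 0.1]
opening: 0.093
```

Run:
```python
from rows import *
s=st(); T=R.from_rotvec(s["orientation"]).as_matrix(); z=T[:,2]; g=np.array([.531,.0155,.095]); print("delta",(T.T@(g-.167*z-s["tool_pos"])*1e3).round(1))
```

```text
t 26.825 pos [0.4001 0.1986 0.2129] R [[-0.253, 0.827, 0.501], [0.393, 0.561, -0.728], [-0.884, 0.013, -0.467]] q [ 0.725  0.127  2.089 -1.108  1.375  0.644] F [0.1 0.4 0.1] op 0.09301320879845448
delta [-1.   4.  87.1]
```

Emit:
{"fn": "apply_moves", "kwargs": {
  "deltas": [
    [93, [0, 4, 0], 0],
    [93, [-1, 0, 30], 0],
    [93, [0, 0, 30], 0],
    [93, [0, 0, 25], 0],
    [93, [0, 0, 0], 0]
  ]
}}

```text
t: 27.45
tool_pos: [0.448, 0.14, 0.1773]
orientation: [0.998, 1.857, -0.577]
force: [-1.0, 0.2, 0.2]
opening: 0.0933
```

Run:
```python
from rows import *
s=st(); T=R.from_rotvec(s["orientation"]).as_matrix(); z=T[:,2]; g=np.array([.531,.0155,.095]); print("delta",(T.T@(g-.167*z-s["tool_pos"])*1e3).round(1),desc(T))
```

```text
t 27.45 pos [0.448  0.14   0.1773] R [[-0.248, 0.827, 0.504], [0.396, 0.562, -0.727], [-0.884, 0.019, -0.467]] q [ 0.557  0.198  2.098 -1.223  1.221  0.673] F [-1.   0.2  0.2] op 0.09330446573049793
delta [ 2.9 -2.9  3.7] [-55.2  62.2]
```

Emit:
{"fn": "apply_moves", "kwargs": {
  "deltas": [
    [93, [2, -3, 3], -0.02],
    [75, [0, 0, 0], 0],
    [60, [0, 0, 0], 0],
    [60, [0, 0, 0], 0],
    [60, [0, 0, 0], 0]
  ],
  "grip_force": 30
}}

```text
t: 28.08
tool_pos: [0.4456, 0.1382, 0.173]
orientation: [0.977, 1.871, -0.589]
force: [-2.6, 0.8, 4.4]
opening: 0.0678
```

Emit:
{"fn": "apply_moves", "kwargs": {
  "deltas": [
    [60, [0, 0, 0], 0],
    [60, [-9, 0, -5], 0],
    [60, [-18, 0, -9], 0],
    [60, [-27, 0, -14], 0],
    [60, [-18, 0, -9], 0]
  ]
}}

```text
t: 28.7
tool_pos: [0.4463, 0.1372, 0.2552]
orientation: [0.977, 1.871, -0.587]
force: [-0.0, 0.6, -2.0]
opening: 0.0682
```

```bash
python3 ph.py
python3 - <<'E'
from rows import *
q0=np.array(robot.read_state()["q"])
cv2.imwrite("pics/s6.png",cv2.resize(viewer.read_camera("scene")[80:320,200:460],(780,600)))
T=fk(q0)[1]; z=T[:,2]; b=np.array([.475,-.338,.25])
q=rows(q0,[([.42,.0,.36],0),(b-.167*z,0)],60,.05); p,T=fk(q)
for W in ([.475,-.345,.22],[.475,-.345,.2]):
  z=T[:,2]; q=rows(q,[(np.array(W)-.167*z,0)],60); T=fk(q)[1]
E
```

```text
t 28.7 pos [0.4463 0.1372 0.2552] R [[-0.267, 0.82, 0.506], [0.384, 0.572, -0.725], [-0.884, 0.001, -0.468]] q [ 0.553  0.009  2.113 -1.171  1.279  0.479] F [-0.   0.6 -2. ] op 0.0681861463303756
phi -55.081306647931626 alpha 62.096073258314675 -y in tool [-0.38 -0.57  0.72] down [ 0.88 -0.    0.47] roll [np.float64(0.1)]
at [0.42  0.    0.362] [-55.1  62.1] roll 0.1 [ 0.26 -0.49  2.31 -1.14  1.15  0.06] g [ 0.505 -0.121  0.284]
at [ 0.39  -0.219  0.326] [-55.1  62.1] roll 0.1 [-0.44 -0.64  2.47 -1.04  0.54 -0.34] g [ 0.475 -0.34   0.248]
[[60, [-35, -25, 9], 0.0], [60, [-35, -25, 9], 0.0], [60, [-35, -25, 9], 0.0], [60, [-35, -25, 9], 0.0], [60, [-9, -30, 32], 0.0]]
[[60, [-9, -30, 32], 0.0], [60, [-9, -30, 32], 0.0], [60, [-9, -30, 32], 0.0], [60, [-9, -30, 32], 0.0]]
at [ 0.39  -0.224  0.298] [-55.1  62.1] roll 0.1 [-0.45 -0.58  2.48 -1.16  0.49 -0.21] g [ 0.475 -0.345  0.22 ]
[[60, [23, -3, 17], 0.0]]
at [ 0.39  -0.224  0.278] [-55.1  62.1] roll 0.1 [-0.45 -0.53  2.49 -1.27  0.47 -0.08] g [ 0.475 -0.345  0.199]
[[60, [18, 0, 10], 0.0]]
```

View pics/s6.png

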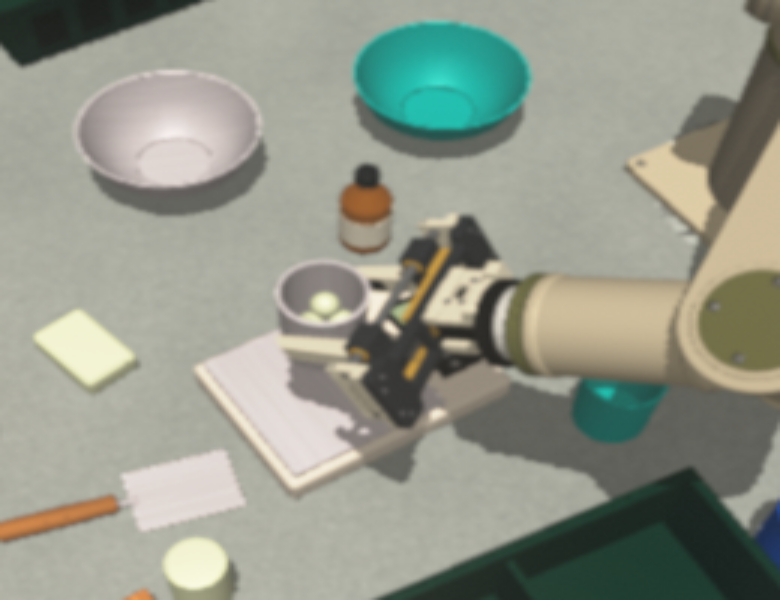

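Cup held from the side, upright, with balls at (325,305) in the crop, and the bowl, oil bottle, bar and scraper untouched. Compute the transit and pour (roll +, so the mouth swings to −x, with the grasp point on the bowl's +x side).

Run:
```python
from rows import *
q0=np.array(robot.read_state()["q"])
T=fk(q0)[1]; z=T[:,2]; b=np.array([.56,-.328,.185])
q=rows(q0,[([.44,.0,.36],0),(b+[0,0,.06]-.167*z,0),(b-.167*z,0)],60,.05)
p,T=fk(q)
for r in (.75,1.0,1.3,1.6,1.9,2.2,2.6,2.75):
    q2=q.copy(); q2[5]+=r; pp,TT=fk(q2); a=TT@(T.T@[0,0,1]); g=pp+.167*TT[:,2]; print(r,q2[5].round(2),"tilt",np.degrees(np.arccos(a[2])).round(),"mouth",(g+.035*a).round(3),a.round(2))
```

```text
at [0.44  0.001 0.359] [-55.   62.2] roll 0.3 [ 0.25 -0.42  2.26 -1.15  1.13  0.09] g [ 0.525 -0.12   0.281]
at [ 0.476 -0.208  0.325] [-55.   62.2] roll 0.3 [-0.31 -0.31  2.25 -1.24  0.6  -0.05] g [ 0.56  -0.329  0.247]
at [ 0.473 -0.205  0.273] [-55.1  60.1] roll 0.2 [-0.31 -0.22  2.27 -1.34  0.57  0.09] g [ 0.556 -0.324  0.189]
[[60, [-35, -21, 12], 0.0], [60, [-35, -21, 12], 0.0], [60, [-35, -21, 12], 0.0], [60, [-35, -21, 12], 0.0], [60, [-12, -18, 37], 0.0]]
[[60, [-12, -18, 37], 0.0], [60, [-12, -18, 37], 0.0], [60, [-12, -18, 37], 0.0], [60, [-12, -18, 37], 0.0], [60, [28, 0, 14], 0.0]]
[[60, [28, 0, 14], 0.0]]
0.75 0.84 tilt 37.0 mouth [ 0.537 -0.332  0.217] [-0.55 -0.24  0.8 ]
1.0 1.09 tilt 49.0 mouth [ 0.531 -0.333  0.212] [-0.71 -0.25  0.65]
1.3 1.39 tilt 63.0 mouth [ 0.526 -0.331  0.205] [-0.87 -0.22  0.45]
1.6 1.69 tilt 77.0 mouth [ 0.522 -0.328  0.197] [-0.97 -0.13  0.23]
1.9 1.99 tilt 90.0 mouth [ 0.521 -0.324  0.19 ] [-1.   -0.    0.01]
2.2 2.29 tilt 101.0 mouth [ 0.522 -0.318  0.183] [-0.97  0.16 -0.19]
2.6 2.69 tilt 113.0 mouth [ 0.527 -0.31   0.176] [-0.83  0.4  -0.4 ]
2.75 2.84 tilt 117.0 mouth [ 0.53  -0.307  0.174] [-0.75  0.49 -0.45]
```

Emit:
{"fn": "apply_moves", "kwargs": {
  "deltas": [
    [60, [-35, -21, 12], 0],
    [60, [-35, -21, 12], 0],
    [60, [-35, -21, 12], 0],
    [60, [-35, -21, 12], 0],
    [60, [-12, -18, 37], 0]
  ]
}}

```text
t: 29.38
tool_pos: [0.4466, -0.0418, 0.3512]
orientation: [0.976, 1.867, -0.584]
force: [1.5, -0.3, -1.3]
opening: 0.0678
```

Emit:
{"fn": "apply_moves", "kwargs": {
  "deltas": [
    [60, [-12, -18, 37], 0],
    [60, [-12, -18, 37], 0],
    [60, [-12, -18, 37], 0],
    [60, [-12, -18, 37], 0],
    [60, [28, 0, 14], 0]
  ]
}}

```text
t: 30.0
tool_pos: [0.4741, -0.2104, 0.2946]
orientation: [0.984, 1.871, -0.587]
force: [6.6, -8.9, 16.4]
opening: 0.068
```

Emit:
{"fn": "apply_moves", "kwargs": {
  "deltas": [
    [60, [0, 0, 0], 0],
    [60, [0, 0, 0], 0]
  ]
}}

```text
t: 30.25
tool_pos: [0.474, -0.2072, 0.2936]
orientation: [0.976, 1.876, -0.588]
force: [0.7, -0.2, -2.6]
opening: 0.0677
```

```bash
python3 ph.py
python3 - <<'E'
from h import *
s=robot.read_state(); T=R.from_rotvec(s["orientation"]).as_matrix(); print("g",np.array(s["tool_pos"])+.167*T[:,2])
E
```

```text
t 30.25 pos [ 0.474  -0.2072  0.2936] R [[-0.271, 0.819, 0.505], [0.385, 0.573, -0.724], [-0.882, -0.002, -0.471]] q [-0.314 -0.259  2.269 -1.337  0.579  0.062] F [ 0.7 -0.2 -2.6] op 0.06768871082805984
phi -55.09835258058975 alpha 61.90887185563145 -y in tool [-0.38 -0.57  0.72] down [0.88 0.   0.47] roll [np.float64(-0.1)]
g [ 0.55830891 -0.32807381  0.21499731]
```

Emit:
{"fn": "apply_moves", "kwargs": {
  "deltas": [
    [60, [0, 0, 0], 0.1],
    [60, [0, 0, 0], 0.15],
    [60, [0, 0, 0], 0.15],
    [60, [0, 0, 0], 0.15],
    [60, [0, 0, 0], 0.12]
  ]
}}

```text
t: 30.88
tool_pos: [0.4746, -0.2069, 0.2951]
orientation: [1.505, 1.412, -0.176]
force: [0.2, -0.5, -2.1]
opening: 0.0679
```

Emit:
{"fn": "apply_moves", "kwargs": {
  "deltas": [
    [60, [0, 0, 0], 0.1],
    [60, [0, 0, 0], 0.09],
    [60, [0, 0, 0], 0.08],
    [60, [0, 0, 0], 0.07],
    [60, [0, 0, 0], 0.07]
  ]
}}

```text
t: 31.5
tool_pos: [0.4746, -0.2069, 0.2951]
orientation: [1.756, 1.076, 0.076]
force: [-0.4, -0.1, -2.0]
opening: 0.0676
```

Emit:
{"fn": "apply_moves", "kwargs": {
  "deltas": [
    [60, [0, 0, 0], 0.07],
    [60, [0, 0, 0], 0.07],
    [60, [0, 0, 0], 0.07],
    [60, [0, 0, 0], 0.07],
    [60, [0, 0, 0], 0.07]
  ]
}}

```text
t: 32.12
tool_pos: [0.4746, -0.2069, 0.2951]
orientation: [1.928, 0.759, 0.291]
force: [-0.2, 0.5, -1.7]
opening: 0.0682
```

Emit:
{"fn": "apply_moves", "kwargs": {
  "deltas": [
    [60, [0, 0, 0], 0.07],
    [60, [0, 0, 0], 0.07],
    [60, [0, 0, 0], 0.08],
    [60, [0, 0, 0], 0.1],
    [60, [0, 0, 0], 0.12]
  ]
}}

```text
t: 32.75
tool_pos: [0.4746, -0.2069, 0.2951]
orientation: [2.082, 0.324, 0.559]
force: [1.3, -1.0, -2.0]
opening: 0.0678
```

Emit:
{"fn": "apply_moves", "kwargs": {
  "deltas": [
    [60, [0, 0, 0], 0.12],
    [60, [0, 0, 0], 0.15],
    [60, [0, 0, 0], 0.15],
    [60, [0, 0, 0], 0.1],
    [60, [0, 0, 0], 0]
  ]
}}

```text
t: 33.38
tool_pos: [0.4746, -0.207, 0.295]
orientation: [2.168, -0.226, 0.859]
force: [0.6, 0.0, -0.1]
opening: 0.0679
```

Emit:
{"fn": "apply_moves", "kwargs": {
  "deltas": [
    [60, [0, 0, 0], 0],
    [60, [0, 0, 0], 0],
    [60, [0, 0, 0], 0]
  ]
}}

```text
t: 33.75
tool_pos: [0.4739, -0.2074, 0.2932]
orientation: [2.17, -0.228, 0.856]
force: [0.2, -0.4, -1.0]
opening: 0.0679
```

```bash
python3 ph.py
python3 - <<'E'
from h import *
sc=viewer.read_camera("scene"); tp=viewer.read_camera("top")
cv2.imwrite("pics/p7.png",np.hstack([cv2.resize(sc[60:260,190:390],(400,400)),cv2.resize(tp[130:260,360:490],(400,400))]))
E
```

```text
t 33.75 pos [ 0.4739 -0.2074  0.2932] R [[0.757, -0.415, 0.504], [0.108, -0.682, -0.723], [0.644, 0.603, -0.472]] q [-0.315 -0.258  2.269 -1.336  0.578  2.454] F [ 0.2 -0.4 -1. ] op 0.06791891682891465
phi -55.11963251981754 alpha 61.86027528641923 -y in tool [-0.11  0.68  0.72] down [-0.64 -0.6   0.47] roll [np.float64(136.9)]
```

View pics/p7.png

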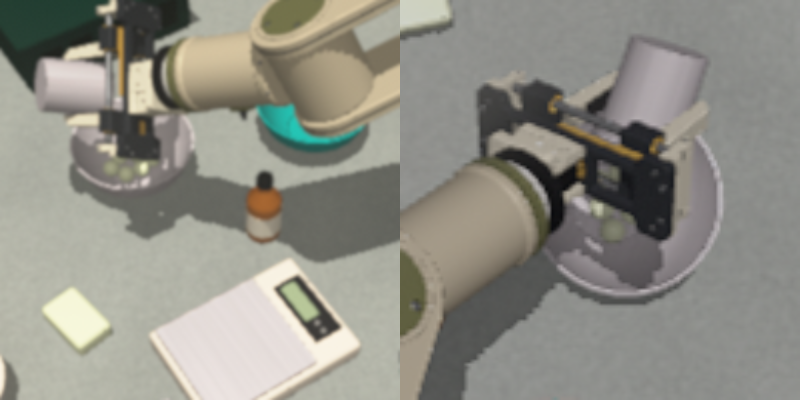

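Four or more balls are visible in the bowl at about (125,170) left and (605,220) right, and the mouth tips about 110°. The weight on the wrist dropped. I'll roll back and carry on.

Emit:
{"fn": "apply_moves", "kwargs": {
  "deltas": [
    [60, [0, 0, 0], -0.18],
    [60, [0, 0, 0], -0.185],
    [60, [0, 0, 0], -0.185],
    [60, [0, 0, 0], -0.185],
    [60, [0, 0, 0], -0.185]
  ]
}}

```text
t: 34.48
tool_pos: [0.4738, -0.2075, 0.2931]
orientation: [1.945, 0.728, 0.308]
force: [-0.3, 0.1, -1.2]
opening: 0.0678
```

Emit:
{"fn": "apply_moves", "kwargs": {
  "deltas": [
    [60, [0, 0, 0], -0.185],
    [60, [0, 0, 0], -0.185],
    [60, [0, 0, 0], -0.185],
    [60, [0, 0, 0], -0.185],
    [60, [0, 0, 0], -0.185]
  ]
}}

```text
t: 35.1
tool_pos: [0.4738, -0.2076, 0.2931]
orientation: [1.413, 1.516, -0.261]
force: [-0.6, -0.2, -1.5]
opening: 0.068
```

Emit:
{"fn": "apply_moves", "kwargs": {
  "deltas": [
    [60, [0, 0, 0], -0.185],
    [60, [0, 0, 0], -0.185],
    [60, [0, 0, 0], -0.17],
    [60, [0, 0, 0], 0]
  ]
}}

```text
t: 35.6
tool_pos: [0.4739, -0.2075, 0.2931]
orientation: [0.984, 1.872, -0.583]
force: [-0.5, 0.4, -1.1]
opening: 0.0681
```

```bash
python3 ph.py
python3 - <<'E'
from rows import *
s=robot.read_state(); q0=np.array(s["q"])
cv2.imwrite("pics/p8.png",cv2.resize(viewer.read_camera("scene")[60:260,190:390],(400,400)))
rows(q0,[([.475,-.207,.335],0),([.445,.0,.36],0),([.446,.138,.25],0)],60,.055)
E
```

```text
t 35.6 pos [ 0.4739 -0.2075  0.2931] R [[-0.265, 0.822, 0.504], [0.39, 0.569, -0.723], [-0.882, 0.005, -0.472]] q [-0.315 -0.258  2.269 -1.336  0.578  0.071] F [-0.5  0.4 -1.1] op 0.06810491272209773
phi -55.13220986919036 alpha 61.85077306581134 -y in tool [-0.39 -0.57  0.72] down [ 0.88 -0.01  0.47] roll [np.float64(0.3)]
at [ 0.475 -0.207  0.335] [-55.1  61.9] roll 0.4 [-0.31 -0.33  2.24 -1.19  0.61 -0.1 ] g [ 0.559 -0.328  0.256]
at [ 0.443 -0.001  0.359] [-55.1  61.9] roll 0.4 [ 0.24 -0.41  2.25 -1.15  1.12  0.09] g [ 0.528 -0.122  0.28 ]
at [0.446 0.137 0.251] [-55.1  61.9] roll 0.4 [ 0.55  0.01  2.12 -1.17  1.28  0.49] g [0.53  0.016 0.173]
[[60, [-37, 1, -20], 0.0], [60, [17, 23, -44], 0.0], [60, [17, 23, -44], 0.0], [60, [17, 23, -44], 0.0], [60, [17, 23, -44], 0.0]]
[[60, [37, 20, -12], 0.0], [60, [37, 20, -12], 0.0], [60, [37, 20, -12], 0.0], [60, [37, 20, -12], 0.0]]
```

View pics/p8.png

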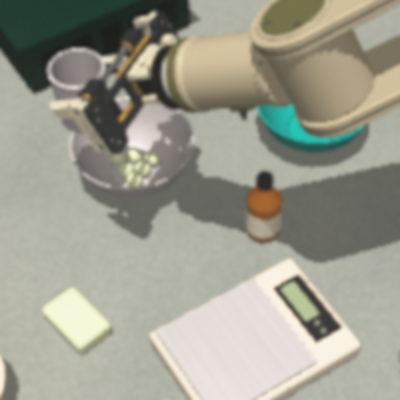

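The balls lie in one cluster in the bowl (140,165) and the cup shows empty. Return to the scale.

Emit:
{"fn": "apply_moves", "kwargs": {
  "deltas": [
    [60, [-37, 1, -20], 0],
    [60, [17, 23, -44], 0],
    [60, [17, 23, -44], 0],
    [60, [17, 23, -44], 0],
    [60, [17, 23, -44], 0]
  ]
}}

```text
t: 36.28
tool_pos: [0.4426, 0.0008, 0.3593]
orientation: [0.988, 1.869, -0.58]
force: [1.2, 0.2, -1.9]
opening: 0.0682
```

Emit:
{"fn": "apply_moves", "kwargs": {
  "deltas": [
    [60, [37, 20, -12], 0],
    [60, [37, 20, -12], 0],
    [60, [37, 20, -12], 0],
    [60, [37, 20, -12], 0],
    [60, [0, 0, 0], 0]
  ]
}}

```text
t: 36.9
tool_pos: [0.4448, 0.1388, 0.2484]
orientation: [0.982, 1.875, -0.584]
force: [0.3, 0.6, -1.4]
opening: 0.0677
```

Run:
```python
from rows import *
s=st(); T=R.from_rotvec(s["orientation"]).as_matrix(); print("delta",(T.T@(np.array([.4456,.1378,.1765])-s["tool_pos"])*1e3).round(1),"1mm down",T.T@[0,0,-1])
```

```text
t 36.9 pos [0.4448 0.1388 0.2484] R [[-0.268, 0.821, 0.504], [0.39, 0.571, -0.723], [-0.881, 0.003, -0.473]] q [ 0.557  0.021  2.115 -1.168  1.275  0.494] F [ 0.3  0.6 -1.4] op 0.06774236843547222
delta [62.8 -0.1 35.1] 1mm down [ 0.88117915 -0.00278193  0.47277432]
```

Emit:
{"fn": "apply_moves", "kwargs": {
  "deltas": [
    [60, [20, 0, 11], 0],
    [60, [20, 0, 11], 0],
    [60, [14, 0, 8], 0],
    [60, [8, 0, 5], 0],
    [60, [0, 0, 0], 0]
  ]
}}

```text
t: 37.52
tool_pos: [0.4468, 0.1358, 0.1802]
orientation: [0.985, 1.872, -0.583]
force: [0.7, 0.1, -1.4]
opening: 0.0682
```

Emit:
{"fn": "apply_moves", "kwargs": {
  "deltas": [
    [60, [2, 0, 1], 0],
    [60, [0, 0, 0], 0]
  ]
}}

```text
t: 37.78
tool_pos: [0.4469, 0.1364, 0.1784]
orientation: [0.984, 1.872, -0.582]
force: [0.1, 0.3, -2.7]
opening: 0.0681
```

Emit:
{"fn": "apply_moves", "kwargs": {
  "deltas": [
    [60, [2, 0, 1], 0],
    [60, [1, 0, 0.5], 0],
    [60, [0, 0, 0], 0]
  ]
}}

```text
t: 38.15
tool_pos: [0.4465, 0.1364, 0.1744]
orientation: [0.983, 1.873, -0.584]
force: [-0.5, -0.6, -1.8]
opening: 0.0682
```

Emit:
{"fn": "apply_moves", "kwargs": {
  "deltas": [
    [60, [1, 0, 0.5], 0],
    [60, [0, 0, 0], 0]
  ]
}}

```text
t: 38.4
tool_pos: [0.4468, 0.1365, 0.1738]
orientation: [0.983, 1.871, -0.584]
force: [-2.5, 0.5, 4.0]
opening: 0.0682
```

Contact. Release, then withdraw back along the tool axis.

Emit:
{"fn": "apply_moves", "kwargs": {
  "deltas": [
    [72, [0, 0, 0], 0],
    [80, [0, 0, 0], 0],
    [93, [0, 0, 0], 0],
    [93, [0, 0, 0], 0],
    [93, [0, 0, -15], 0]
  ]
}}

```text
t: 39.02
tool_pos: [0.4386, 0.147, 0.1802]
orientation: [0.984, 1.873, -0.585]
force: [0.6, 0.4, -0.4]
opening: 0.0931
```

Emit:
{"fn": "apply_moves", "kwargs": {
  "deltas": [
    [93, [0, 0, -30], 0],
    [93, [0, 0, -40], 0],
    [93, [-40, 0, -30], 0],
    [93, [-40, 0, -30], 0],
    [93, [0, 0, 0], 0]
  ]
}}

```text
t: 39.65
tool_pos: [0.3951, 0.2121, 0.3171]
orientation: [0.986, 1.87, -0.574]
force: [-0.2, 0.3, 0.5]
opening: 0.0932
```

Run:
```python
from h import *
st(); sc=viewer.read_camera("scene"); tp=viewer.read_camera("top")
cv2.imwrite("pics/f.png",np.hstack([cv2.resize(sc[90:310,200:420],(400,400)),cv2.resize(tp[130:260,270:470],(400,260),interpolation=cv2.INTER_CUBIC)[:, :].repeat(1,0) if 0 else cv2.copyMakeBorder(cv2.resize(tp[130:260,270:470],(400,260)),0,140,0,0,cv2.BORDER_CONSTANT)]))
print(proj("scene",(.531,.0155,.045)),proj("scene",(.531,.0155,.13)),proj("top",(.531,.0155,.13)))
```

```text
t 39.65 pos [0.3951 0.2121 0.3171] R [[-0.26, 0.821, 0.508], [0.394, 0.571, -0.72], [-0.881, 0.013, -0.472]] q [ 0.754 -0.069  2.053 -1.067  1.493  0.443] F [-0.2  0.3  0.5] op 0.09323027135280422
(np.float64(306.75842293539506), np.float64(232.64750541669915)) (np.float64(306.61150132080974), np.float64(215.15638920624235)) (np.float64(306.8549207761695), np.float64(177.2816391095569))
```

View pics/f.png

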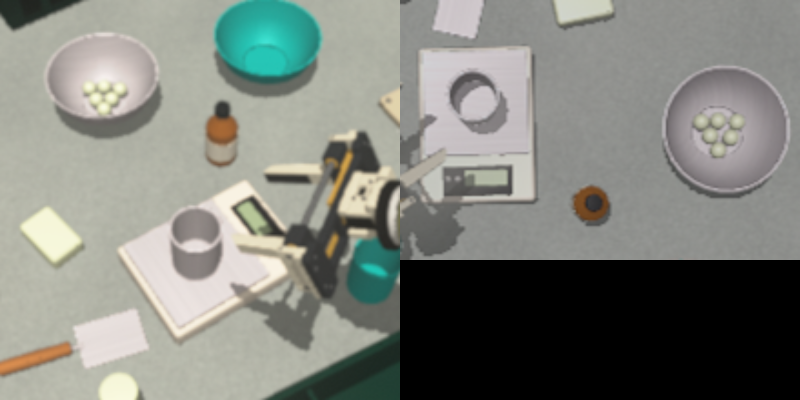

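All six balls are in the bowl (around (718,132)). The empty cup stands upright mid-plate (197,240 left; 474,98 right), the gripper is clear of it, and the bystanders are in place.

```bash
python3 -c "
from plant import order; print(order.close_job())"
```

```text
the job is handed in; nothing more can be done
None
```

The job is done and handed in at about 40 s of the 64 s; no verdict was reported.

**What I did:**
1. I lifted the cup with its six balls from above, stood it on the middle of the scale plate and let go.
2. The moves only allow a turn about the tool's own axis. To lean the tool about 62° I pushed it against the arm's reach and joint limits with the gripper empty.
3. I took the cup again from the side, rolled it to about 110° with its mouth roughly 0.11–0.15 m above the bowl's rim, and poured.
4. I rolled the cup back, stood it on the plate again, let go and withdrew.

**Last checks:**
- The final pictures show all six balls lying in the bowl.
- The empty cup stands upright near the plate's centre, and the gripper is well clear of it.
- The bowl, oil bottle, bar and scraper look unmoved. The jar and the soap cylinder were not in the last pictures in full, but I never went near them after the first lift.
- No check failed. The only odd reading was a brief force of about 20 N (limit 120 N) when a wrist joint came to its limit above the bowl; it was gone at the next reading.

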